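Load and start the knob polisher

ROBOT

A 6-joint arm with a two-finger parallel gripper is mounted at the origin on the work surface. World frame = base frame: x ahead of the robot, y to its left, z up, the work surface at z = 0. Lengths are in m, angles in degrees, forces in N, time in s.
With the tool pointing down it reaches from about 0.275 to 0.825 m from the base axis. Payload 4.9 kg.
Tool frame: the origin (TCP) lies on the centre line of the jaws, within the pads' length; the fingertips stand 14 mm ahead of it and the grasp point (between the pads) lies 5 mm behind it; z points along the fingers, y is the line along which they close (so a half turn about z gives the same grasp; the last joint's range is limited). The gripper opens to 85 mm and grips with 20 to 120 N. Pads are 22 mm wide; open, the fingers measure 114 mm over their backs; the gripper's body (76 mm by 85 mm) begins 54 mm behind the grasp point. The pads swing forward as they close: fully open they stand 13 mm farther back than shut.
Start: joints at [-7.689, 18.69, -11.035, 60.275, 0, 82.311], TCP at [0.55, 0, 0.245] pointing down, gripper open.
Joint ranges: [-152.03, 152.03], [-55.5, 102.48], [-74.3, 77.21], [-110.64, 120.58], [-84.22, 78.4], [-180, 180]. Speed limits (degrees/s): [147.25, 147.25, 180, 180, 180, 180].

INTERFACE

Orientations are given as a 3x3 rotation matrix whose columns are the frame's x, y, z axes.
In Python, from bench import sense, get_image, calibration, close_job, trace, place_of gives the robot as it stands.
- The arm moves only by the tool send_rows, never from a script. Its argument "steps" is a list of rows, each an object of numbers: "tx", "ty", "tz": the shift along the tool's x, y, z in cm; "ax", "ay", "az": the turn, a rotation vector about the tool's x, y, z in rad; "grip": the closure, from -1 (fully open) to 1 (shut). In form: [{"tx": .., "ty": .., "tz": .., "ax": .., "ay": .., "az": .., "grip": ..}, ...]. A call has 1 to 12 rows; each row shifts and turns the commanded pose from where the row before left it, along the tool's axes as they then stand; what a row does not reach is not made up. A row lasts 1/10 s, in which the tool goes at most 50 mm and 8.59 degrees, less where a joint would pass 70% of its speed; a pose out of reach is approached as far as the arm can. A call is refused whole if a number of a shift passes 5 or a number of a turn 0.15, either way. A call with a gripper value outside its range is refused whole. The fingers move at their own pace and stop on an object; "newtons" is the grip in N (left out, the last holds). Time passes only in rows, so rows that do not move let the fingers close. It gives the time, the measured TCP pose, the force, the opening and the grip force at its end, in the units of the state.
- sense(): the state, without advancing time (a new reading comes with each control period).
- get_image(name): name is "scene" or "side" or "wrist"; returns the picture (420x560x3 uint8, red, green, blue); there is no depth.
- calibration(name): a dict with "fx", "fy", "cx", "cy" (pixels), "extrinsics" (4x4, takes a point from world to camera coordinates); the wrist camera has in their place "tool_from_camera" (4x4, takes a point from camera to tool coordinates, whose origin is the TCP and whose axes are the flange's). Camera axes: x right, y down, z forward; pixel columns grow to the right and rows downward; lengths in m; the calibration is good to about 2 mm. A picture is of the moment at which its call begins: read the wrist's pose just before it. calibration takes no time and is no camera call.
- close_job(): hands the job in; it is judged then, once.
Trained networks look in the newest picture that a camera, given by its name, has taken for a name from the list of things; names that differ only in an ending like _2 or _b are one class to them, and where a whole thing is asked for, a point or a joint stands for the part that bears it (a point fixed in the world has none). Each returns a list of dicts, best first, with "conf" (0 to 1); they miss things now and then, are a little off and sometimes report something else, mostly with a low value. They report only what shows in the picture. A call takes as long as a camera call.
- trace(camera, thing): "region" (420x560 bool, what is visible of it) and "xy" ([column, row] in pixels, amid what is visible of it).
- place_of(camera, thing): "xy" ([column, row] in pixels: a listed point, or the origin of a listed thing).
The state is a dict: "t": time; "joints": joint angles; "qvel": joint speeds; "joint_torque": joint torques, N m; "eef_pos": TCP position; "orientation": TCP orientation; "force": force on the tool from outside, world axes, zero at the start; "torque": the same for the moment, N m; "grip_width": finger opening in m; "finger_force": force on a finger pad.
Only numpy, scipy, OpenCV 4.12 (cv2) and the standard library are available. Lean on these libraries where they do the work, as an engineer would, in place of code of your own. Each camera call takes 0.05 s, during which the arm holds its last target. There are 200 camera calls.

TASK

The loose aluminium control knobs from the amplifier are to be polished: put every one of them in the bowl of the bench polisher, then set the lid on the bowl so that it is seated and level all round, and after that wind the clockwork timer with its key, clockwise and in several turns, until it is fully wound at its stop. Leave the other things on the bench where they are.

Things in the scene. Friction and masses are not known exactly. Their poses are not given: they have to be found in the camera images.
- knob1: loose aluminium control knob off the amplifier: skirt 32 mm diameter and 5 high, then a grip 24 diameter up to 20 high overall; origin at the centre of its underside, z up through it. Starts flat on the bench, skirt down. Three to five are there; absent ones read None
- knob2: loose aluminium control knob off the amplifier: skirt 32 mm diameter and 5 high, then a grip 24 diameter up to 20 high overall; origin at the centre of its underside, z up through it. Starts flat on the bench, skirt down. Three to five are there; absent ones read None
- knob3: loose aluminium control knob off the amplifier: skirt 32 mm diameter and 5 high, then a grip 24 diameter up to 20 high overall; origin at the centre of its underside, z up through it. Starts flat on the bench, skirt down. Three to five are there; absent ones read None
- knob4: loose aluminium control knob off the amplifier: skirt 32 mm diameter and 5 high, then a grip 24 diameter up to 20 high overall; origin at the centre of its underside, z up through it. Starts flat on the bench, skirt down. Three to five are there; absent ones read None
- knob5: loose aluminium control knob off the amplifier: skirt 32 mm diameter and 5 high, then a grip 24 diameter up to 20 high overall; origin at the centre of its underside, z up through it. Starts flat on the bench, skirt down. Three to five are there; absent ones read None
- lid: bowl lid: aluminium plate 128 mm diameter, 7 to 13 above the origin; below it a grey boss 106 diameter, 7 deep, that drops into the bowl's mouth; on top a black round pull 26 diameter, 18 to 42 above the origin. Origin at the centre of the boss's underside, z up. Starts on the bench, boss down. Seated, its plate rests on the rim and its origin is 7 below point rim
- polisher: bench-top vibratory polisher, fixed: grey housing 170 (x) x 300 (y) mm, deck 50 high; origin under the housing's centre. The bowl stands on the deck at y = -78 and the timer at y = +85 in its frame; timer face (white disc 68 diameter) at 60 high
- rim (a point): centre of the bowl's mouth, at rim height 115 mm above the bench. Bowl: round, straight-sided, outer diameter 122, inner diameter 114, wall 4, inside depth 60 below the rim
- key_grip (a point): middle of the steel timer key's flat upright blade, on its turning axis, 87 mm above the bench; blade 40 long (x axis of this point, turning with the key) x 10 thick (y) x 26 high; clear space of 14 below the blade down to the timer face
- timer_key (a joint): timer key angle in rad, grows as the key is turned clockwise seen from above; stop at 4.7 = fully wound; starts between 0 and 0.8; it stays where it is left, and the spring stiffens slightly
- transformer: small mains transformer, dark steel core 46 x 36 x 40 high with copper coil ends; origin under its centre; bystander
- capacitor: aluminium capacitor can, 35 diameter, 50 high, standing; origin under its centre; bystander
- resistor: green tubular power resistor, 24 diameter, 112 long, lying on two steel end brackets, 30 high; origin under its middle, x along it; bystander
- screwdriver: screwdriver lying along its x axis; bystander
- solder_spool: blue solder spool, 54 diameter, 40 high; origin under its centre; bystander
- tip_cup: white ceramic cup, 60 diameter, 50 high; origin under its centre; bystander

How it is judged:
By the outcome, as a careful person would: the job done as asked, in the order asked, and still so for the second after the job is handed in, with the robot touching nothing.
Of knob1, knob2, knob3, knob4, knob5 only 3 to 5 are there at a start; the rules pass over those that are not, and their reading is None.
At some moment in a run one of knob1, knob2, knob3, knob4, knob5, lid may be knocked a few centimetres aside while the robot is not near it.
Once in a run the grip may slacken for a moment while it holds something.
It also fails if it takes over 210 s, if anything falls off the work surface, if the arm or the gripper's body presses on something with over 40 N, if the wrist force passes 120 N, or if a joint passes its speed limit or range.

## Working session

There is one attempt and no reset: what is moved stays moved. The work goes in short steps, Python scripts to look and compute and a tool call to move; the robot and the scene stay as the last step left them, time stands still between calls to the robot, and variables do not carry over. Pictures are saved under pics/ and viewed, at most 14 in all, crops included, and the job is handed in when it is done.

Besides the shell and the picture viewer there is one more tool, called after "Call:" as name(argument=value, ...), one argument or row to a line, values as JSON. send_rows: Moves the arm, as the interface text tells. Its arguments: {"type":"object","properties":{"steps":{"type":"array"},"newtons":{"type":"number"}},"required":["steps"]}

```bash
mkdir -p pics; ls; cat > h.py <<'E'
import numpy as np, cv2
from bench import *
def ray(cam,uv,z,st=None):
    c=calibration(cam); d=np.array([(uv[0]-c["cx"])/c["fx"],(uv[1]-c["cy"])/c["fy"],1.0])
    if cam=="wrist":
        T=np.array(c["tool_from_camera"]); st=st or sense()
        R=np.array(st["orientation"]); p=np.array(st["eef_pos"])
        o=p+R@T[:3,3]; d=R@T[:3,:3]@d
    else:
        E=np.array(c["extrinsics"]); o=-E[:3,:3].T@E[:3,3]; d=E[:3,:3].T@d
    return o+d*(z-o[2])/d[2]
def snap(cam,name=None):
    st=sense(); im=get_image(cam)
    if name: cv2.imwrite(f"pics/{name}.png",cv2.cvtColor(im,cv2.COLOR_RGB2BGR))
    return st,im
def find(cam,thing,z,st,mode="p",minc=0.3):
    r=(place_of if mode=="p" else trace)(cam,thing)
    return [(np.round(ray(cam,x["xy"],z,st),4)[:2].tolist(),round(x["conf"],2),np.round(x["xy"]).tolist()) for x in r if x["conf"]>=minc]
E
python3 - <<'E'
from h import *
print(sense())
for cam in ["scene","side"]:
    st,im=snap(cam,cam+"0")
    for n,z in [("knob1",0),("lid",0),("polisher",0),("rim",.115),("key_grip",.087),("transformer",0),("capacitor",0),("resistor",0),("screwdriver",0),("solder_spool",0),("tip_cup",0)]:
        print(cam,n,find(cam,n,z,st))
E
```

```text
pics
{'t': 0.0, 'joints': array([-7.68909009e+00,  1.87295957e+01, -1.10918739e+01,  6.02765654e+01,
        3.94571452e-04,  8.23114835e+01]), 'qvel': array([ 0.21921535,  0.10727994, -0.00674143,  0.00782388, -0.00431836,
       -0.00749475]), 'joint_torque': array([-1.24197268e-03, -4.43398941e+01,  2.62443137e+01,  1.56443648e-02,
       -1.97191571e-04, -6.55614656e-06]), 'eef_pos': array([5.49432556e-01, 9.01097917e-05, 2.44527261e-01]), 'orientation': array([[ 1.02167211e-05,  9.99998564e-01, -1.69472725e-03],
       [ 9.99999972e-01, -9.81719183e-06,  2.35756576e-04],
       [ 2.35739600e-04, -1.69472961e-03, -9.99998536e-01]]), 'force': array([-0.34093582, -0.07876057, -0.33488461]), 'torque': array([0.03956289, 0.0208022 , 0.06104505]), 'finger_force': 0.0, 'grip_width': 0.08512417257475147}
scene knob1 [([0.6179, 0.1501], 0.71, [298.0, 261.0]), ([0.4643, 0.2747], 0.47, [366.0, 230.0])]
scene lid [([0.5089, 0.1108], 0.67, [298.0, 224.0])]
scene polisher [([0.4899, -0.4336], 0.71, [119.0, 164.0]), ([0.5916, -0.2528], 0.61, [156.0, 206.0])]
scene rim [([0.5776, -0.341], 0.89,
[... 685 characters left out ...]
0, 160.0])]
side lid [([0.4924, 0.118], 0.8, [285.0, 275.0]), ([0.6294, 0.1489], 0.61, [230.0, 252.0])]
side polisher [([0.5934, -0.2616], 0.86, [342.0, 171.0])]
side rim [([0.5738, -0.3469], 0.95, [370.0, 125.0])]
side key_grip [([0.5917, -0.1853], 0.6, [330.0, 159.0])]
side transformer [([0.725, 0.0115], 0.77, [239.0, 202.0])]
side capacitor [([0.6867, 0.2424], 0.7, [182.0, 264.0]), ([0.372, 0.1739], 0.7, [315.0, 323.0])]
side resistor [([0.3748, 0.1744], 0.72, [314.0, 322.0])]
side screwdriver [([0.6123, 0.4711], 0.83, [117.0, 359.0]), ([0.4603, 0.2766], 0.5, [248.0, 333.0])]
side solder_spool [([0.7554, -0.0667], 0.85, [251.0, 182.0])]
side tip_cup [([0.379, -0.0], 0.64, [358.0, 268.0])]
```

View pics/scene0.png

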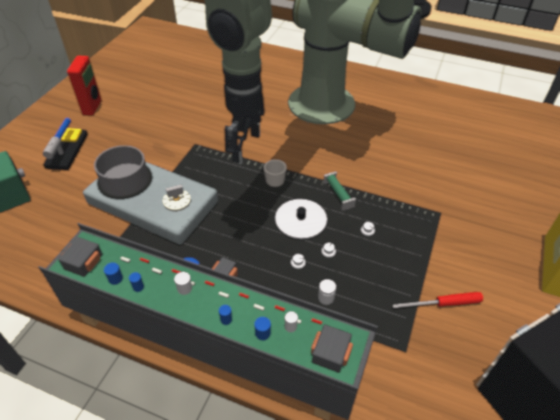

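View pics/side0.png

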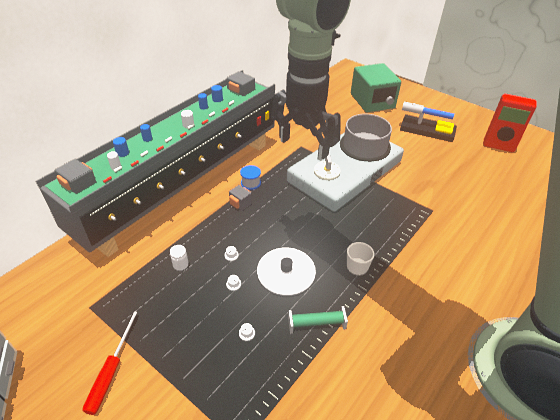

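```bash
python3 - <<'E'
from h import *
for n in ["scene","side","wrist"]:
    c=calibration(n); print(n,c["fx"],c["cx"],c["cy"]); print(np.round(np.array(c.get("extrinsics",c.get("tool_from_camera"))),3))
    if n!="wrist":
        E=np.array(c["extrinsics"]);print(-E[:3,:3].T@E[:3,3])
E
```

```text
scene 498.89908500054366 282.0322778342659 212.61771055178164
[[-0.373  0.928  0.009  0.128]
 [ 0.686  0.282 -0.671 -0.351]
 [-0.625 -0.244 -0.741  1.6  ]
 [ 0.     0.     0.     1.   ]]
[1.28929964 0.37152418 0.94916473]
side 444.972192431499 278.52727222120933 214.7970831398204
[[-0.778 -0.629  0.018  0.471]
 [-0.455  0.543 -0.706  0.291]
 [ 0.434 -0.557 -0.708  0.826]
 [ 0.     0.     0.     1.   ]]
[0.13979122 0.59849812 0.78207635]
wrist 343.7461751989485 279.4654999103433 204.1292558941616
[[-0.001 -0.947 -0.321  0.082]
 [ 1.    -0.001  0.    -0.   ]
 [-0.    -0.321  0.947 -0.128]
 [ 0.     0.     0.     1.   ]]
```

Both views show three knobs: scene pixels (298,261), (329,250), (368,228); side pixels (231,253), (233,282), (247,331). The lid is at (301,217) in the scene view, and the polisher with its bowl is at lower y. Next I'll look from above with the wrist camera.

Call:
send_rows(
  steps=[
    {"tx": 4,"tz": -1,"grip": -0.2},
    {"tx": 4,"tz": -1},
    {"tx": 4,"tz": -1},
    {"tx": 4,"tz": -1},
    {"tx": 4,"tz": -1},
    {},
    {},
  ],
  newtons=40,
)

```text
schema error: expected keys tx, ty, tz, ax, ay, az, grip
```

```bash
python3 - <<'E'
from h import *
st,im=snap("wrist","w1"); print(st["eef_pos"],st["grip_width"])
for n,z in [("knob1",0.0),("lid",0.0),("capacitor",0)]:
    print(n,find("wrist",n,z,st),find("wrist",n,z+(0.02 if n[0]=="k" else 0.013),st,"t"))
E
```

```text
[5.49999899e-01 1.77787771e-05 2.45272956e-01] 0.08513649362289394
knob1 [([0.6195, 0.1513], 0.73, [352.0, 12.0])] [([0.6181, 0.1477], 0.63, [354.0, 11.0])]
lid [([0.4912, 0.1108], 0.87, [221.0, 57.0])] [([0.4947, 0.1129], 0.63, [222.0, 54.0])]
capacitor [] [([0.6162, 0.1478], 0.63, [351.0, 13.0])]
```

View pics/w1.png

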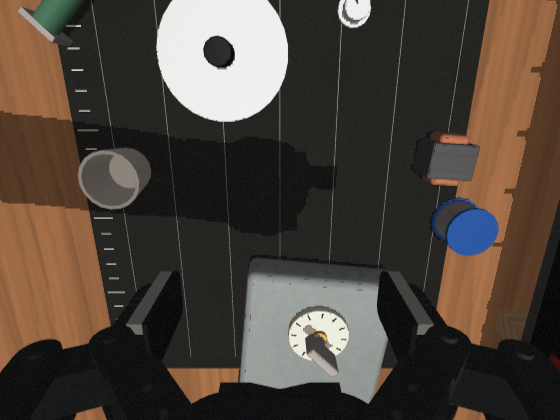

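The wrist picture shows the lid at (222,55), one knob at (354,10) and the timer key at (320,348). Every row needs all seven keys, so I'll resend the move that way.

Call:
send_rows(
  steps=[
    {"tx": 4,"ty": 0,"tz": -1,"ax": 0,"ay": 0,"az": 0,"grip": -0.2},
    {"tx": 4,"ty": 0,"tz": -1,"ax": 0,"ay": 0,"az": 0,"grip": -0.2},
    {"tx": 4,"ty": 0,"tz": -1,"ax": 0,"ay": 0,"az": 0,"grip": -0.2},
    {"tx": 4,"ty": 0,"tz": -1,"ax": 0,"ay": 0,"az": 0,"grip": -0.2},
    {"tx": 4,"ty": 0,"tz": -1,"ax": 0,"ay": 0,"az": 0,"grip": -0.2},
    {"tx": 0,"ty": 0,"tz": 0,"ax": 0,"ay": 0,"az": 0,"grip": -0.2},
    {"tx": 0,"ty": 0,"tz": 0,"ax": 0,"ay": 0,"az": 0,"grip": -0.2},
  ],
  newtons=40,
)

```text
t: 2.25
eef_pos: [0.5499, 0.2008, 0.2952]
orientation: [[-0.002, 1.0, 0.0], [1.0, 0.002, -0.0], [-0.0, 0.0, -1.0]]
force: [-0.5, -0.5, 0.1]
grip_width: 0.0515
finger_force: 0.0
```

```bash
python3 - <<'E'
from h import *
st,im=snap("wrist","w2"); print(st["eef_pos"],st["grip_width"])
for n,z in [("knob1",0.0),("lid",0.0),("capacitor",0)]:
    print(n,find("wrist",n,z,st),find("wrist",n,z+(0.01 if n[0]=="k" else 0.013),st,"t"))
E
```

```text
[0.5498841  0.20077918 0.29524938] 0.051460777697632167
knob1 [([0.4633, 0.2769], 0.9, [206.0, 93.0]), ([0.5549, 0.2093], 0.83, [284.0, 150.0]), ([0.6208, 0.1545], 0.77, [335.0, 193.0])] [([0.6235, 0.1517], 0.87, [338.0, 197.0]), ([0.466, 0.2749], 0.67, [207.0, 94.0]), ([0.5582, 0.2101], 0.57, [287.0, 151.0])]
lid [([0.4947, 0.1135], 0.76, [238.0, 222.0]), ([0.3801, -0.0067], 0.51, [161.0, 300.0])] [([0.4915, 0.1173], 0.78, [234.0, 223.0])]
capacitor [([0.6856, 0.2449], 0.78, [393.0, 121.0])] [([0.6956, 0.2424], 0.9, [404.0, 124.0])]
```

View pics/w2.png

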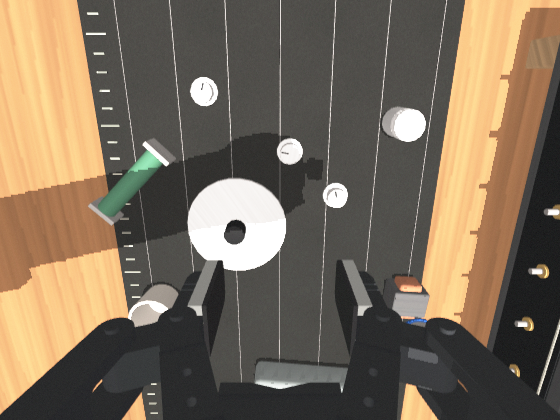

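The picture shows three knobs at (204,91), (290,151) and (335,196), with the lid centred near (237,224). I'll refine these with a bright-blob fit.

```bash
cat >> h.py <<'E'
def blob(im,uv,z,st,th=150,r=22,cam="wrist"):
    """minimal enclosing circle of the bright blob nearest uv -> world xy"""
    g=cv2.cvtColor(im,cv2.COLOR_RGB2GRAY); g=((g>th)*255).astype(np.uint8)
    g=cv2.morphologyEx(g,cv2.MORPH_OPEN,np.ones((3,3)))
    cs,_=cv2.findContours(g,cv2.RETR_EXTERNAL,cv2.CHAIN_APPROX_NONE)
    cs=[c for c in cs if cv2.contourArea(c)>60]
    c=min(cs,key=lambda c:abs(cv2.pointPolygonTest(c,(float(uv[0]),float(uv[1])),True)) if cv2.pointPolygonTest(c,(float(uv[0]),float(uv[1])),False)<0 else 0)
    (u,v),rad=cv2.minEnclosingCircle(c); (eu,ev),ax,_=cv2.fitEllipse(cv2.convexHull(c))
    return np.round([u,v,rad,eu,ev,*ax],1),np.round(ray(cam,(eu,ev),z,st)[:2],4)
E
python3 - <<'E'
from h import *
st=sense(); im=cv2.imread("pics/w2.png")[:,:,::-1]
for uv,z in [((204,91),.009),((290,151),.009),((335,196),.009),((260,210),.013)]: print(*blob(im,uv,z,st,th=120))
E
```

```text
[203.6  91.2  14.9 203.7  91.1  27.3  29.9] [0.463  0.2772]
[289.5 151.   13.2 289.4 151.   26.   26.4] [0.5616 0.2082]
[335.1 195.5  13.2 335.  195.   25.4  25.6] [0.6195 0.1523]
[226.  248.3  72.7 227.5 246.  103.9 146.1] [0.481  0.0837]
```

Call:
send_rows(
  steps=[
    {"tx": 0.7,"ty": 1.2,"tz": 4,"ax": 0,"ay": 0,"az": 0,"grip": -0.2},
    {"tx": 0,"ty": 0,"tz": 5,"ax": 0,"ay": 0,"az": 0,"grip": -0.2},
    {"tx": 0,"ty": 0,"tz": 5,"ax": 0,"ay": 0,"az": 0,"grip": -0.2},
    {"tx": 0,"ty": 0,"tz": 5,"ax": 0,"ay": 0,"az": 0,"grip": -0.2},
    {"tx": 0,"ty": 0,"tz": 4,"ax": 0,"ay": 0,"az": 0,"grip": -0.2},
    {"tx": 0,"ty": 0,"tz": 2.5,"ax": 0,"ay": 0,"az": 0,"grip": -0.2},
    {"tx": 0,"ty": 0,"tz": 1.5,"ax": 0,"ay": 0,"az": 0,"grip": -0.2},
    {"tx": 0,"ty": 0,"tz": 0.4,"ax": 0,"ay": 0,"az": 0,"grip": -0.2},
    {"tx": 0,"ty": 0,"tz": 0,"ax": 0,"ay": 0,"az": 0,"grip": -0.2},
    {"tx": 0,"ty": 0,"tz": 0,"ax": 0,"ay": 0,"az": 0,"grip": -0.2},
  ],
)

```text
t: 3.6
eef_pos: [0.5629, 0.207, 0.0223]
orientation: [[0.0, 1.0, 0.002], [1.0, -0.0, 0.0], [0.0, 0.002, -1.0]]
force: [0.4, 1.0, -0.8]
grip_width: 0.0512
finger_force: 0.0
```

```bash
python3 - <<'E'
from h import *
st,im=snap("wrist","w3"); print(st["eef_pos"],st["force"])
E
```

```text
[0.5629492  0.20697309 0.02232472] [ 0.35438156  0.99020891 -0.8461204 ]
```

View pics/w3.png

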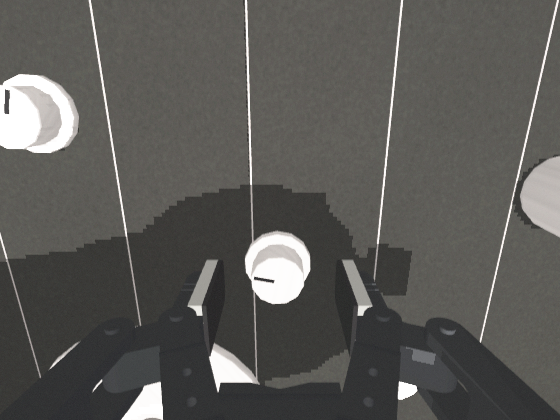

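The knob is between the pads: its top shows at (277,281) and the pads at columns 210 and 355. I'll close and lift.

Call:
send_rows(
  steps=[
    {"tx": 0,"ty": 0,"tz": 0,"ax": 0,"ay": 0,"az": 0,"grip": 1},
    {"tx": 0,"ty": 0,"tz": 0,"ax": 0,"ay": 0,"az": 0,"grip": 1},
    {"tx": 0,"ty": 0,"tz": 0,"ax": 0,"ay": 0,"az": 0,"grip": 1},
    {"tx": 0,"ty": 0,"tz": 0,"ax": 0,"ay": 0,"az": 0,"grip": 1},
    {"tx": 0,"ty": 0,"tz": 0,"ax": 0,"ay": 0,"az": 0,"grip": 1},
    {"tx": 0,"ty": 0,"tz": -1,"ax": 0,"ay": 0,"az": 0,"grip": 1},
    {"tx": 0,"ty": 0,"tz": -3,"ax": 0,"ay": 0,"az": 0,"grip": 1},
    {"tx": 0,"ty": 0,"tz": -4,"ax": 0,"ay": 0,"az": 0,"grip": 1},
    {"tx": 0,"ty": 0,"tz": -4,"ax": 0,"ay": 0,"az": 0,"grip": 1},
    {"tx": 0,"ty": 0,"tz": -4,"ax": 0,"ay": 0,"az": 0,"grip": 1},
    {"tx": 0,"ty": 0,"tz": -2,"ax": 0,"ay": 0,"az": 0,"grip": 1},
  ],
  newtons=40,
)

```text
t: 4.75
eef_pos: [0.5634, 0.2075, 0.2059]
orientation: [[-0.0, 1.0, 0.005], [1.0, 0.0, 0.001], [0.001, 0.005, -1.0]]
force: [0.8, -0.2, -0.1]
grip_width: 0.0219
finger_force: 39.2
```

Call:
send_rows(
  steps=[
    {"tx": -3,"ty": 0.2,"tz": -0.3,"ax": 0,"ay": 0,"az": 0,"grip": 1},
    {"tx": -4,"ty": 0.2,"tz": -0.3,"ax": 0,"ay": 0,"az": 0,"grip": 1},
    {"tx": -4,"ty": 0.2,"tz": -0.3,"ax": 0,"ay": 0,"az": 0,"grip": 1},
    {"tx": -4,"ty": 0.2,"tz": -0.3,"ax": 0,"ay": 0,"az": 0,"grip": 1},
    {"tx": -4,"ty": 0.2,"tz": -0.3,"ax": 0,"ay": 0,"az": 0,"grip": 1},
    {"tx": -4,"ty": 0,"tz": 0,"ax": 0,"ay": 0,"az": 0,"grip": 1},
    {"tx": -4,"ty": 0,"tz": 0,"ax": 0,"ay": 0,"az": 0,"grip": 1},
    {"tx": -4,"ty": 0,"tz": 0,"ax": 0,"ay": 0,"az": 0,"grip": 1},
    {"tx": -4,"ty": 0,"tz": 0,"ax": 0,"ay": 0,"az": 0,"grip": 1},
    {"tx": -4,"ty": 0,"tz": 0,"ax": 0,"ay": 0,"az": 0,"grip": 1},
    {"tx": -1,"ty": 0,"tz": 0,"ax": 0,"ay": 0,"az": 0,"grip": 1},
    {"tx": 0,"ty": 0,"tz": 0,"ax": 0,"ay": 0,"az": 0,"grip": 1},
  ],
)

```text
t: 5.95
eef_pos: [0.5717, -0.1945, 0.2165]
orientation: [[0.003, 1.0, 0.0], [1.0, -0.003, 0.0], [0.0, 0.0, -1.0]]
force: [0.3, -0.4, 0.1]
grip_width: 0.0218
finger_force: 39.2
```

```bash
python3 - <<'E'
from h import *
st,im=snap("wrist","w4"); print(st["eef_pos"],st["grip_width"],st["finger_force"])
print(find("wrist","rim",.115,st),find("wrist","key_grip",.087,st),find("wrist","key_grip",.087,st,"t"))
for c in ["scene","side"]:
    s,_=snap(c); print(c,find(c,"rim",.115,s),find(c,"key_grip",.087,s),find(c,"knob1",0,s))
E
```

```text
[ 0.57172787 -0.19448241  0.21646973] 0.02177582283046193 39.23030734062195
[([0.5757, -0.3423], 0.77, [285.0, 374.0])] [([0.5915, -0.1808], 0.84, [306.0, 181.0])] []
scene [([0.586, -0.3476], 0.93, [115.0, 162.0]), ([0.701, 0.4614], 0.53, [435.0, 307.0])] [([0.7776, 0.0457], 0.71, [225.0, 278.0]), ([0.5955, -0.1791], 0.49, [175.0, 191.0]), ([0.6806, 0.169], 0.36, [297.0, 261.0])] [([0.3949, -0.3376], 0.61, [166.0, 152.0]), ([0.4616, 0.2763], 0.59, [367.0, 230.0]), ([0.618, 0.1481], 0.41, [297.0, 261.0])]
side [([0.5766, -0.3413], 0.66, [368.0, 126.0])] [([0.5933, -0.1872], 0.51, [330.0, 159.0])] [([0.6226, 0.1587], 0.66, [229.0, 256.0]), ([0.46, 0.2761], 0.62, [248.0, 333.0]), ([0.7087, -0.4485], 0.41, [344.0, 126.0])]
```

View pics/w4.png

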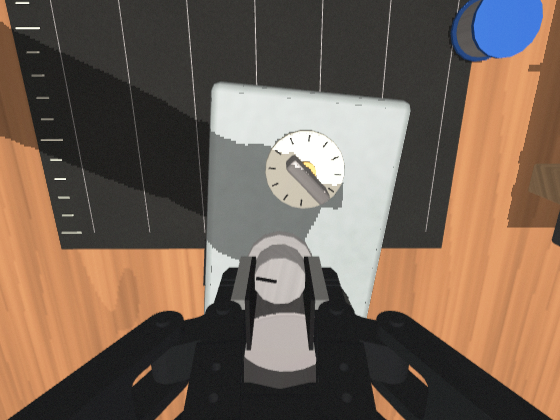

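The wrist view shows the key at (306,181), on a diagonal, and the bowl rim below the gripper. The rim is at (0.577,-0.343), and the rim-to-key distance of 161 mm agrees with the expected 163 mm. Now I'll place this knob.

Call:
send_rows(
  steps=[
    {"tx": -4,"ty": 0.5,"tz": 0,"ax": 0,"ay": 0,"az": 0,"grip": 1},
    {"tx": -4,"ty": 0,"tz": 0,"ax": 0,"ay": 0,"az": 0,"grip": 1},
    {"tx": -3,"ty": 0,"tz": 0,"ax": 0,"ay": 0,"az": 0,"grip": 1},
    {"tx": -1.6,"ty": 0,"tz": 0,"ax": 0,"ay": 0,"az": 0,"grip": 1},
    {"tx": 0,"ty": 0,"tz": 3,"ax": 0,"ay": 0,"az": 0,"grip": 1},
    {"tx": 0,"ty": 0,"tz": 4,"ax": 0,"ay": 0,"az": 0,"grip": 1},
    {"tx": 0,"ty": 0,"tz": 3,"ax": 0,"ay": 0,"az": 0,"grip": 1},
    {"tx": 0,"ty": 0,"tz": 2,"ax": 0,"ay": 0,"az": 0,"grip": 1},
    {"tx": 0,"ty": 0,"tz": 1,"ax": 0,"ay": 0,"az": 0,"grip": 1},
    {"tx": 0,"ty": 0,"tz": 0,"ax": 0,"ay": 0,"az": 0,"grip": 1},
  ],
)

```text
t: 7.55
eef_pos: [0.5762, -0.3179, 0.0849]
orientation: [[-0.0, 1.0, -0.002], [1.0, 0.0, 0.002], [0.002, -0.002, -1.0]]
force: [0.0, -0.4, -0.2]
grip_width: 0.0221
finger_force: 39.3
```

Call:
send_rows(
  steps=[
    {"tx": 0,"ty": 0,"tz": 0,"ax": 0,"ay": 0,"az": 0,"grip": 0.15},
    {"tx": 0,"ty": 0,"tz": 0,"ax": 0,"ay": 0,"az": 0,"grip": 0.15},
    {"tx": 0,"ty": 0,"tz": 0,"ax": 0,"ay": 0,"az": 0,"grip": 0.15},
    {"tx": 0,"ty": 0,"tz": -2,"ax": 0,"ay": 0,"az": 0,"grip": 0.15},
    {"tx": 0,"ty": 0,"tz": -4,"ax": 0,"ay": 0,"az": 0,"grip": 0.15},
    {"tx": 0,"ty": 0,"tz": -4,"ax": 0,"ay": 0,"az": 0,"grip": 0.15},
    {"tx": 0,"ty": 0,"tz": -3,"ax": 0,"ay": 0,"az": 0,"grip": 0.15},
    {"tx": 4,"ty": 0.3,"tz": 0,"ax": 0,"ay": 0,"az": 0,"grip": -0.2},
    {"tx": 5,"ty": 0.5,"tz": 0,"ax": 0,"ay": 0,"az": 0,"grip": -0.2},
    {"tx": 5,"ty": 0.5,"tz": 0,"ax": 0,"ay": 0,"az": 0,"grip": -0.2},
    {"tx": 5,"ty": 0.5,"tz": 0,"ax": 0,"ay": 0,"az": 0,"grip": -0.2},
    {"tx": 5,"ty": 0.5,"tz": 0,"ax": 0,"ay": 0,"az": 0,"grip": -0.2},
  ],
)

```text
t: 8.75
eef_pos: [0.6002, -0.0783, 0.2175]
orientation: [[0.001, 1.0, 0.002], [1.0, -0.001, -0.0], [-0.0, 0.002, -1.0]]
force: [0.6, 0.4, -0.2]
grip_width: 0.0511
finger_force: 0.0
```

Call:
send_rows(
  steps=[
    {"tx": 5,"ty": 0.5,"tz": 0,"ax": 0,"ay": 0,"az": 0,"grip": -0.2},
    {"tx": 5,"ty": 0.5,"tz": 0,"ax": 0,"ay": 0,"az": 0,"grip": -0.2},
    {"tx": 4,"ty": 0.5,"tz": 0,"ax": 0,"ay": 0,"az": 0,"grip": -0.2},
    {"tx": 3,"ty": 0,"tz": 0,"ax": 0,"ay": 0,"az": 0,"grip": -0.2},
    {"tx": 0,"ty": 0,"tz": 0,"ax": 0,"ay": 0,"az": 0,"grip": -0.2},
    {"tx": 0,"ty": 0,"tz": 0,"ax": 0,"ay": 0,"az": 0,"grip": -0.2},
  ],
)

```text
t: 9.35
eef_pos: [0.615, 0.0901, 0.217]
orientation: [[-0.002, 1.0, 0.001], [1.0, 0.002, -0.0], [-0.0, 0.001, -1.0]]
force: [0.3, -0.6, -0.3]
grip_width: 0.051
finger_force: 0.0
```

```bash
python3 - <<'E'
from h import *
st,im=snap("wrist","w5"); print(st["eef_pos"],st["grip_width"])
r=find("wrist","knob1",.0,st);print(r, find("wrist","lid",0,st))
for x in r: print(*blob(im,x[2],.009,st,th=120))
for c in ["scene","side"]:
    s,_=snap(c,c+"1"); print(c,find(c,"knob1",0,s))
E
```

```text
[0.61499997 0.09012873 0.2169947 ] 0.051049626771443854
[([0.6201, 0.15], 0.96, [285.0, 112.0])] [([0.494, 0.1131], 0.72, [159.0, 149.0])]
[285.  108.2  17.7 285.4 108.4  33.1  35.2] [0.6203 0.1534]
scene [([0.6127, 0.1519], 0.54, [299.0, 260.0]), ([0.614, 0.4708], 0.5, [434.0, 304.0])]
side [([0.4616, 0.2828], 0.58, [245.0, 335.0]), ([0.6231, 0.1572], 0.46, [229.0, 256.0])]
```

Call:
send_rows(
  steps=[
    {"tx": 4,"ty": 0.5,"tz": 2,"ax": 0,"ay": 0,"az": 0,"grip": -0.2},
    {"tx": 2.2,"ty": 0,"tz": 4,"ax": 0,"ay": 0,"az": 0,"grip": -0.2},
    {"tx": 0,"ty": 0,"tz": 4,"ax": 0,"ay": 0,"az": 0,"grip": -0.2},
    {"tx": 0,"ty": 0,"tz": 4,"ax": 0,"ay": 0,"az": 0,"grip": -0.2},
    {"tx": 0,"ty": 0,"tz": 3,"ax": 0,"ay": 0,"az": 0,"grip": -0.2},
    {"tx": 0,"ty": 0,"tz": 1.5,"ax": 0,"ay": 0,"az": 0,"grip": -0.2},
    {"tx": 0,"ty": 0,"tz": 1,"ax": 0,"ay": 0,"az": 0,"grip": -0.2},
    {"tx": 0,"ty": 0,"tz": 0,"ax": 0,"ay": 0,"az": 0,"grip": -0.2},
    {"tx": 0,"ty": 0,"tz": 0,"ax": 0,"ay": 0,"az": 0,"grip": -0.2},
  ],
)

```text
t: 10.6
eef_pos: [0.6211, 0.1515, 0.0227]
orientation: [[0.0, 1.0, 0.002], [1.0, -0.0, 0.0], [0.0, 0.002, -1.0]]
force: [0.7, 0.4, -0.4]
grip_width: 0.0514
finger_force: 0.0
```

Call:
send_rows(
  steps=[
    {"tx": 0,"ty": 0,"tz": 0,"ax": 0,"ay": 0,"az": 0,"grip": 1},
    {"tx": 0,"ty": 0,"tz": 0,"ax": 0,"ay": 0,"az": 0,"grip": 1},
    {"tx": 0,"ty": 0,"tz": 0,"ax": 0,"ay": 0,"az": 0,"grip": 1},
    {"tx": 0,"ty": 0,"tz": 0,"ax": 0,"ay": 0,"az": 0,"grip": 1},
    {"tx": 0,"ty": 0,"tz": 0,"ax": 0,"ay": 0,"az": 0,"grip": 1},
    {"tx": 0,"ty": 0,"tz": -1,"ax": 0,"ay": 0,"az": 0,"grip": 1},
    {"tx": 0,"ty": 0,"tz": -3,"ax": 0,"ay": 0,"az": 0,"grip": 1},
    {"tx": 0,"ty": 0,"tz": -4,"ax": 0,"ay": 0,"az": 0,"grip": 1},
    {"tx": 0,"ty": 0,"tz": -4,"ax": 0,"ay": 0,"az": 0,"grip": 1},
    {"tx": 0,"ty": 0,"tz": -4,"ax": 0,"ay": 0,"az": 0,"grip": 1},
    {"tx": 0,"ty": 0,"tz": -4,"ax": 0,"ay": 0,"az": 0,"grip": 1},
  ],
)

```text
t: 11.7
eef_pos: [0.6195, 0.1515, 0.2237]
orientation: [[-0.0, 1.0, 0.0], [1.0, 0.0, 0.0], [0.0, 0.0, -1.0]]
force: [0.6, 0.3, -1.3]
grip_width: 0.0219
finger_force: 39.2
```

Call:
send_rows(
  steps=[
    {"tx": -2.1,"ty": -0.3,"tz": 0,"ax": 0,"ay": 0,"az": 0,"grip": 1},
    {"tx": -4.5,"ty": -0.4,"tz": 0,"ax": 0,"ay": 0,"az": 0,"grip": 1},
    {"tx": -4.5,"ty": -0.4,"tz": 0,"ax": 0,"ay": 0,"az": 0,"grip": 1},
    {"tx": -4.5,"ty": -0.4,"tz": 0,"ax": 0,"ay": 0,"az": 0,"grip": 1},
    {"tx": -4.5,"ty": -0.4,"tz": 0,"ax": 0,"ay": 0,"az": 0,"grip": 1},
    {"tx": -4.5,"ty": -0.4,"tz": 0,"ax": 0,"ay": 0,"az": 0,"grip": 1},
    {"tx": -4.5,"ty": -0.4,"tz": 0,"ax": 0,"ay": 0,"az": 0,"grip": 1},
    {"tx": -4.5,"ty": -0.4,"tz": 0,"ax": 0,"ay": 0,"az": 0,"grip": 1},
    {"tx": -4.5,"ty": -0.4,"tz": 0,"ax": 0,"ay": 0,"az": 0,"grip": 1},
    {"tx": -4.5,"ty": -0.4,"tz": 0,"ax": 0,"ay": 0,"az": 0,"grip": 1},
    {"tx": -4.5,"ty": -0.4,"tz": 0,"ax": 0,"ay": 0,"az": 0,"grip": 1},
    {"tx": -4.5,"ty": 0,"tz": 0,"ax": 0,"ay": 0,"az": 0,"grip": 1},
  ],
)

```text
t: 12.9
eef_pos: [0.5761, -0.3662, 0.2222]
orientation: [[0.0, 1.0, 0.0], [1.0, -0.0, -0.0], [-0.0, 0.0, -1.0]]
force: [0.6, 1.3, -0.2]
grip_width: 0.0223
finger_force: 28.9
```

Call:
send_rows(
  steps=[
    {"tx": 0,"ty": 0,"tz": 0,"ax": 0,"ay": 0,"az": 0,"grip": 1},
    {"tx": 0,"ty": 0,"tz": 0,"ax": 0,"ay": 0,"az": 0,"grip": 1},
  ],
)

```text
t: 13.1
eef_pos: [0.5763, -0.3654, 0.2213]
orientation: [[0.002, 1.0, -0.0], [1.0, -0.002, 0.001], [0.001, -0.0, -1.0]]
force: [-0.2, 0.5, 0.1]
grip_width: 0.0222
finger_force: 40.7
```

Call:
send_rows(
  steps=[
    {"tx": 0,"ty": 0,"tz": 4,"ax": 0,"ay": 0,"az": 0,"grip": 1},
    {"tx": 0,"ty": 0,"tz": 4,"ax": 0,"ay": 0,"az": 0,"grip": 1},
    {"tx": 0,"ty": 0,"tz": 3,"ax": 0,"ay": 0,"az": 0,"grip": 1},
    {"tx": 0,"ty": 0,"tz": 2,"ax": 0,"ay": 0,"az": 0,"grip": 1},
    {"tx": 0,"ty": 0,"tz": 0.5,"ax": 0,"ay": 0,"az": 0,"grip": 1},
    {"tx": 0,"ty": 0,"tz": 0,"ax": 0,"ay": 0,"az": 0,"grip": 0.15},
    {"tx": 0,"ty": 0,"tz": 0,"ax": 0,"ay": 0,"az": 0,"grip": 0.15},
    {"tx": 0,"ty": 0,"tz": 0,"ax": 0,"ay": 0,"az": 0,"grip": 0.15},
    {"tx": 0,"ty": 0,"tz": -2,"ax": 0,"ay": 0,"az": 0,"grip": 0.15},
    {"tx": 0,"ty": 0,"tz": -4,"ax": 0,"ay": 0,"az": 0,"grip": 0.15},
    {"tx": 0,"ty": 0,"tz": -4,"ax": 0,"ay": 0,"az": 0,"grip": 0.15},
    {"tx": 0,"ty": 0,"tz": -4,"ax": 0,"ay": 0,"az": 0,"grip": 0.15},
  ],
)

```text
t: 14.3
eef_pos: [0.577, -0.3646, 0.2292]
orientation: [[0.0, 1.0, 0.002], [1.0, -0.0, -0.001], [-0.001, 0.002, -1.0]]
force: [0.9, -0.5, -1.2]
grip_width: 0.0361
finger_force: 0.0
```

Call:
send_rows(
  steps=[
    {"tx": 5,"ty": -0.8,"tz": 0,"ax": 0,"ay": 0,"az": 0,"grip": -0.2},
    {"tx": 5,"ty": -0.8,"tz": 0,"ax": 0,"ay": 0,"az": 0,"grip": -0.2},
    {"tx": 5,"ty": -1,"tz": 0,"ax": 0,"ay": 0,"az": 0,"grip": -0.2},
    {"tx": 5,"ty": -1,"tz": 0,"ax": 0,"ay": 0,"az": 0,"grip": -0.2},
    {"tx": 5,"ty": -1,"tz": 0,"ax": 0,"ay": 0,"az": 0,"grip": -0.2},
    {"tx": 5,"ty": -1,"tz": 0,"ax": 0,"ay": 0,"az": 0,"grip": -0.2},
    {"tx": 5,"ty": -1,"tz": 0,"ax": 0,"ay": 0,"az": 0,"grip": -0.2},
    {"tx": 5,"ty": -1,"tz": 0,"ax": 0,"ay": 0,"az": 0,"grip": -0.2},
    {"tx": 5,"ty": -1,"tz": 0,"ax": 0,"ay": 0,"az": 0,"grip": -0.2},
    {"tx": 5,"ty": -1,"tz": 0,"ax": 0,"ay": 0,"az": 0,"grip": -0.2},
    {"tx": 4,"ty": -0.5,"tz": 0,"ax": 0,"ay": 0,"az": 0,"grip": -0.2},
    {"tx": 0,"ty": 0,"tz": 0,"ax": 0,"ay": 0,"az": 0,"grip": -0.2},
  ],
)

```text
t: 15.5
eef_pos: [0.4771, 0.1708, 0.2278]
orientation: [[-0.007, 1.0, 0.003], [1.0, 0.007, 0.002], [0.002, 0.003, -1.0]]
force: [0.8, -0.4, 0.3]
grip_width: 0.0513
finger_force: 0.0
```

```bash
python3 - <<'E'
from h import *
st,im=snap("wrist","w6"); print(st["eef_pos"],st["grip_width"])
r=find("wrist","knob1",.0,st);print(r, find("wrist","lid",0,st),find("wrist","lid",0.013,st,"t"))
for x in r: print(*blob(im,x[2],.009,st,th=120))
E
```

```text
[0.47708649 0.17078182 0.2278065 ] 0.05125009801535405
[([0.4632, 0.2762], 0.96, [266.0, 62.0])] [([0.4916, 0.113], 0.84, [292.0, 221.0])] [([0.4946, 0.1141], 0.95, [295.0, 224.0])]
[263.   59.   18.4 263.5  59.1  33.5  36.9] [0.4617 0.2783]
```

View pics/w6.png

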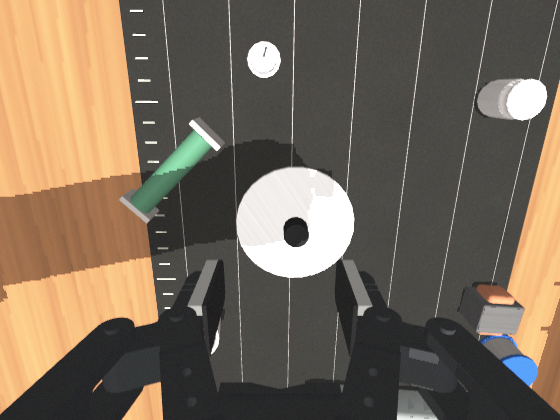

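The last knob is at (264,59) and the lid plate is centred at (295,221). I'll go to the knob.

Call:
send_rows(
  steps=[
    {"tx": 4,"ty": -1,"tz": 2,"ax": 0,"ay": 0,"az": 0,"grip": -0.2},
    {"tx": 4,"ty": -0.5,"tz": 2,"ax": 0,"ay": 0,"az": 0,"grip": -0.2},
    {"tx": 2.6,"ty": 0,"tz": 4,"ax": 0,"ay": 0,"az": 0,"grip": -0.2},
    {"tx": 0,"ty": 0,"tz": 4,"ax": 0,"ay": 0,"az": 0,"grip": -0.2},
    {"tx": 0,"ty": 0,"tz": 4,"ax": 0,"ay": 0,"az": 0,"grip": -0.2},
    {"tx": 0,"ty": 0,"tz": 2.5,"ax": 0,"ay": 0,"az": 0,"grip": -0.2},
    {"tx": 0,"ty": 0,"tz": 1.5,"ax": 0,"ay": 0,"az": 0,"grip": -0.2},
    {"tx": 0,"ty": 0,"tz": 0.5,"ax": 0,"ay": 0,"az": 0,"grip": -0.2},
    {"tx": 0,"ty": 0,"tz": 0,"ax": 0,"ay": 0,"az": 0,"grip": -0.2},
    {"tx": 0,"ty": 0,"tz": 0,"ax": 0,"ay": 0,"az": 0,"grip": -0.2},
  ],
)

```text
t: 16.7
eef_pos: [0.4638, 0.2721, 0.0222]
orientation: [[0.001, 1.0, 0.001], [1.0, -0.001, 0.001], [0.001, 0.001, -1.0]]
force: [0.4, 0.6, 0.3]
grip_width: 0.0513
finger_force: 0.0
```

Call:
send_rows(
  steps=[
    {"tx": 0,"ty": 0,"tz": 0,"ax": 0,"ay": 0,"az": 0,"grip": 1},
    {"tx": 0,"ty": 0,"tz": 0,"ax": 0,"ay": 0,"az": 0,"grip": 1},
    {"tx": 0,"ty": 0,"tz": 0,"ax": 0,"ay": 0,"az": 0,"grip": 1},
    {"tx": 0,"ty": 0,"tz": 0,"ax": 0,"ay": 0,"az": 0,"grip": 1},
    {"tx": 0,"ty": 0,"tz": 0,"ax": 0,"ay": 0,"az": 0,"grip": 1},
    {"tx": 0,"ty": 0,"tz": -1,"ax": 0,"ay": 0,"az": 0,"grip": 1},
    {"tx": 0,"ty": 0,"tz": -3,"ax": 0,"ay": 0,"az": 0,"grip": 1},
    {"tx": 0,"ty": 0,"tz": -4,"ax": 0,"ay": 0,"az": 0,"grip": 1},
    {"tx": 0,"ty": 0,"tz": -4,"ax": 0,"ay": 0,"az": 0,"grip": 1},
    {"tx": 0,"ty": 0,"tz": -4,"ax": 0,"ay": 0,"az": 0,"grip": 1},
    {"tx": 0,"ty": 0,"tz": -4,"ax": 0,"ay": 0,"az": 0,"grip": 1},
  ],
)

```text
t: 17.8
eef_pos: [0.4622, 0.2725, 0.2238]
orientation: [[-0.0, 1.0, 0.001], [1.0, 0.0, 0.0], [0.0, 0.001, -1.0]]
force: [0.8, -0.3, 0.1]
grip_width: 0.022
finger_force: 39.2
```

Call:
send_rows(
  steps=[
    {"tx": -3,"ty": 0.5,"tz": 0,"ax": 0,"ay": 0,"az": 0,"grip": 1},
    {"tx": -4.6,"ty": 1.3,"tz": 0,"ax": 0,"ay": 0,"az": 0,"grip": 1},
    {"tx": -4.6,"ty": 1.3,"tz": 0,"ax": 0,"ay": 0,"az": 0,"grip": 1},
    {"tx": -4.6,"ty": 1.3,"tz": 0,"ax": 0,"ay": 0,"az": 0,"grip": 1},
    {"tx": -4.6,"ty": 1.3,"tz": 0,"ax": 0,"ay": 0,"az": 0,"grip": 1},
    {"tx": -4.6,"ty": 1.3,"tz": 0,"ax": 0,"ay": 0,"az": 0,"grip": 1},
    {"tx": -4.6,"ty": 1.3,"tz": 0,"ax": 0,"ay": 0,"az": 0,"grip": 1},
    {"tx": -4.6,"ty": 1.3,"tz": 0,"ax": 0,"ay": 0,"az": 0,"grip": 1},
    {"tx": -4.6,"ty": 1.3,"tz": 0,"ax": 0,"ay": 0,"az": 0,"grip": 1},
    {"tx": -4.6,"ty": 1.3,"tz": 0,"ax": 0,"ay": 0,"az": 0,"grip": 1},
    {"tx": -4.6,"ty": 1.3,"tz": 0,"ax": 0,"ay": 0,"az": 0,"grip": 1},
    {"tx": -4.6,"ty": 0.8,"tz": 0,"ax": 0,"ay": 0,"az": 0,"grip": 1},
  ],
)

```text
t: 19.0
eef_pos: [0.606, -0.2652, 0.222]
orientation: [[-0.0, 1.0, 0.001], [1.0, 0.0, -0.0], [-0.0, 0.001, -1.0]]
force: [0.3, 0.6, -0.2]
grip_width: 0.0218
finger_force: 39.2
```

Call:
send_rows(
  steps=[
    {"tx": -4.6,"ty": 0,"tz": 0,"ax": 0,"ay": 0,"az": 0,"grip": 1},
    {"tx": -3.5,"ty": 0,"tz": 0,"ax": 0,"ay": 0,"az": 0.14,"grip": 1},
    {"tx": 0,"ty": 0,"tz": 0,"ax": 0,"ay": 0,"az": 0.14,"grip": 1},
    {"tx": 0,"ty": 0,"tz": 0,"ax": 0,"ay": 0,"az": 0.14,"grip": 1},
    {"tx": 0,"ty": 0,"tz": 0,"ax": 0,"ay": 0,"az": 0.14,"grip": 1},
    {"tx": 0,"ty": 0,"tz": 0,"ax": 0,"ay": 0,"az": 0.14,"grip": 1},
    {"tx": 0,"ty": 0,"tz": 0,"ax": 0,"ay": 0,"az": 0.14,"grip": 1},
    {"tx": 0,"ty": 0,"tz": 0,"ax": 0,"ay": 0,"az": 0.14,"grip": 1},
    {"tx": 0,"ty": 0,"tz": 0,"ax": 0,"ay": 0,"az": 0.14,"grip": 1},
    {"tx": 0,"ty": 0,"tz": 0,"ax": 0,"ay": 0,"az": 0.14,"grip": 1},
    {"tx": 0,"ty": 0,"tz": 0,"ax": 0,"ay": 0,"az": 0.14,"grip": 1},
    {"tx": 0,"ty": 0,"tz": 0,"ax": 0,"ay": 0,"az": 0.14,"grip": 1},
  ],
)

```text
t: 20.2
eef_pos: [0.6055, -0.3442, 0.2219]
orientation: [[1.0, 0.025, -0.0], [0.025, -1.0, 0.0], [-0.0, -0.0, -1.0]]
force: [0.2, 0.1, -0.2]
grip_width: 0.0221
finger_force: 39.2
```

```bash
python3 - <<'E'
from h import *
st,im=snap("wrist","w7"); print(st["eef_pos"],st["grip_width"],np.round(st["orientation"],3),st["joints"])
print(find("wrist","rim",.115,st),find("wrist","knob1",.055,st))
E
```

```text
[ 0.60545238 -0.34415378  0.22194747] 0.022086408619698107 [[ 1.     0.025 -0.   ]
 [ 0.025 -1.     0.   ]
 [-0.    -0.    -1.   ]] [-3.56836809e+01  3.55456178e+01  1.25252206e+01  6.69843778e+01
  5.45270645e-03  1.42868231e+02]
[([0.6164, -0.292], 0.34, [206.0, 191.0])] [([0.5806, -0.317], 0.92, [248.0, 211.0]), ([0.5355, -0.3466], 0.82, [280.0, 256.0]), ([0.5755, -0.36], 0.69, [295.0, 217.0]), ([0.5988, -0.2795], 0.47, [206.0, 191.0])]
```

View pics/w7.png

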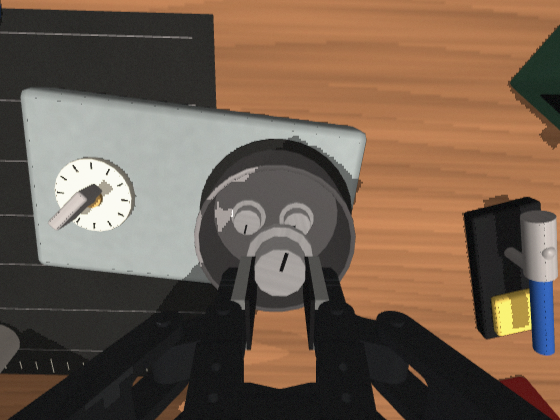

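Both knobs stand in the bowl at (248,218) and (297,216), and the held one hangs between them at (280,270). The rim spans columns 194–355 and rows 165–310.

```bash
python3 - <<'E'
from h import *
st=sense()
for uv in [(194,237),(355,237),(274.5,165),(274.5,310),(274.5,237)]: print(uv,ray("wrist",uv,.115,st)[:2])
E
```

```text
(194, 237) [ 0.58026748 -0.28203384]
(355, 237) [ 0.58420965 -0.40201008]
(274.5, 165) [ 0.63678625 -0.34045376]
(274.5, 310) [ 0.51812534 -0.34384124]
(274.5, 237) [ 0.5822382  -0.34201097]
```

Call:
send_rows(
  steps=[
    {"tx": -0.1,"ty": 0,"tz": 4,"ax": 0,"ay": 0,"az": 0,"grip": 1},
    {"tx": 0,"ty": 0,"tz": 4,"ax": 0,"ay": 0,"az": 0,"grip": 1},
    {"tx": 0,"ty": 0,"tz": 3,"ax": 0,"ay": 0,"az": 0,"grip": 1},
    {"tx": 0,"ty": 0,"tz": 1.8,"ax": 0,"ay": 0,"az": 0,"grip": 1},
    {"tx": 0,"ty": 0,"tz": 0,"ax": 0,"ay": 0,"az": 0,"grip": 1},
    {"tx": 0,"ty": 0,"tz": 0,"ax": 0,"ay": 0,"az": 0,"grip": 0.25},
    {"tx": 0,"ty": 0,"tz": 0,"ax": 0,"ay": 0,"az": 0,"grip": 0.25},
    {"tx": 0,"ty": 0,"tz": 0,"ax": 0,"ay": 0,"az": 0,"grip": 0.25},
    {"tx": 0,"ty": 0,"tz": -2,"ax": 0,"ay": 0,"az": 0,"grip": 0.25},
    {"tx": 0,"ty": 0,"tz": -4,"ax": 0,"ay": 0,"az": 0,"grip": 0.25},
    {"tx": 0,"ty": 0,"tz": -4,"ax": 0,"ay": 0,"az": 0,"grip": 0.25},
    {"tx": 0,"ty": 0,"tz": -3,"ax": 0,"ay": 0,"az": 0,"grip": 0.25},
  ],
)

```text
t: 21.55
eef_pos: [0.6055, -0.3451, 0.2275]
orientation: [[1.0, 0.031, 0.004], [0.031, -1.0, -0.003], [0.004, 0.003, -1.0]]
force: [0.7, -0.3, -0.7]
grip_width: 0.032
finger_force: 0.0
```

```bash
python3 - <<'E'
from h import *
st,im=snap("wrist","w8"); print(st["eef_pos"],st["grip_width"])
print(find("wrist","rim",.115,st),find("wrist","knob1",.055,st))
for c in ["scene","side"]:
    s,_=snap(c); print(c,find(c,"knob1",0,s),find(c,"lid",0,s))
E
```

```text
[ 0.60548411 -0.34512847  0.2275378 ] 0.03203652833421762
[([0.577, -0.3419], 0.79, [273.0, 241.0])] [([0.5773, -0.3159], 0.85, [246.0, 213.0]), ([0.6099, -0.3447], 0.82, [278.0, 180.0]), ([0.5739, -0.3624], 0.59, [296.0, 218.0])]
scene [([0.5229, -0.411], 0.61, [119.0, 173.0]), ([0.6166, 0.4719], 0.42, [434.0, 305.0])] [([0.5019, 0.1119], 0.96, [300.0, 222.0])]
side [([0.6486, -0.4229], 0.54, [356.0, 138.0])] [([0.7152, 0.0125], 0.49, [242.0, 204.0])]
```

View pics/w8.png

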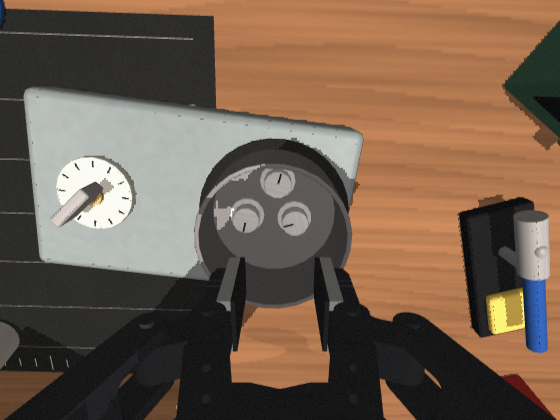

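All three knobs stand upright in the bowl at (246,215), (278,180) and (294,218). Next is the lid. I'll rotate the wrist back first because of the joint-6 range.

Call:
send_rows(
  steps=[
    {"tx": 0,"ty": 0,"tz": -1,"ax": 0,"ay": 0,"az": -0.14,"grip": -0.2},
    {"tx": 0,"ty": 0,"tz": -1,"ax": 0,"ay": 0,"az": -0.14,"grip": -0.2},
    {"tx": 0,"ty": 0,"tz": 0,"ax": 0,"ay": 0,"az": -0.14,"grip": -0.2},
    {"tx": 0,"ty": 0,"tz": 0,"ax": 0,"ay": 0,"az": -0.14,"grip": -0.2},
    {"tx": 0,"ty": 0,"tz": 0,"ax": 0,"ay": 0,"az": -0.14,"grip": -0.2},
    {"tx": 0,"ty": 0,"tz": 0,"ax": 0,"ay": 0,"az": -0.14,"grip": -0.2},
    {"tx": 0,"ty": 0,"tz": 0,"ax": 0,"ay": 0,"az": -0.14,"grip": -0.2},
    {"tx": 0,"ty": 0,"tz": 0,"ax": 0,"ay": 0,"az": -0.14,"grip": -0.2},
    {"tx": 0,"ty": 0,"tz": 0,"ax": 0,"ay": 0,"az": -0.14,"grip": -0.2},
    {"tx": 0,"ty": 0,"tz": 0,"ax": 0,"ay": 0,"az": -0.14,"grip": -0.2},
    {"tx": 0,"ty": 0,"tz": 0,"ax": 0,"ay": 0,"az": -0.14,"grip": -0.2},
  ],
)

```text
t: 23.1
eef_pos: [0.6043, -0.3443, 0.2421]
orientation: [[-0.006, 1.0, -0.002], [1.0, 0.006, 0.001], [0.001, -0.002, -1.0]]
force: [0.2, 1.0, 0.1]
grip_width: 0.0508
finger_force: 0.0
```

Call:
send_rows(
  steps=[
    {"tx": 3.5,"ty": -1,"tz": 0,"ax": 0,"ay": 0,"az": 0,"grip": -0.2},
    {"tx": 4,"ty": -1.2,"tz": 0,"ax": 0,"ay": 0,"az": 0,"grip": -0.2},
    {"tx": 4,"ty": -1.2,"tz": 0,"ax": 0,"ay": 0,"az": 0,"grip": -0.2},
    {"tx": 4,"ty": -1.2,"tz": 0,"ax": 0,"ay": 0,"az": 0,"grip": -0.2},
    {"tx": 4,"ty": -1.2,"tz": 0,"ax": 0,"ay": 0,"az": 0,"grip": -0.2},
    {"tx": 4,"ty": -1.2,"tz": 0,"ax": 0,"ay": 0,"az": 0,"grip": -0.2},
    {"tx": 4,"ty": -1.2,"tz": 0,"ax": 0,"ay": 0,"az": 0,"grip": -0.2},
    {"tx": 4,"ty": -1.2,"tz": 0,"ax": 0,"ay": 0,"az": 0,"grip": -0.2},
    {"tx": 4,"ty": -1.2,"tz": 0,"ax": 0,"ay": 0,"az": 0,"grip": -0.2},
    {"tx": 4,"ty": -0.6,"tz": 0,"ax": 0,"ay": 0,"az": 0,"grip": -0.2},
    {"tx": 0,"ty": 0,"tz": 0,"ax": 0,"ay": 0,"az": 0,"grip": -0.2},
    {"tx": 0,"ty": 0,"tz": 0,"ax": 0,"ay": 0,"az": 0,"grip": -0.2},
  ],
)

```text
t: 24.3
eef_pos: [0.4923, 0.0511, 0.2429]
orientation: [[-0.002, 1.0, -0.001], [1.0, 0.002, -0.0], [-0.0, -0.001, -1.0]]
force: [1.0, -0.7, 0.3]
grip_width: 0.0515
finger_force: 0.0
```

```bash
python3 - <<'E'
from h import *
st,im=snap("wrist","w9"); print(st["eef_pos"],np.round(st["orientation"],3).tolist())
print(find("wrist","lid",0,st),find("wrist","lid",0.013,st,"t"),find("wrist","knob1",.0,st))
r=trace("wrist","lid")[0]["region"].astype(np.uint8)
c=max(cv2.findContours(r,cv2.RETR_EXTERNAL,cv2.CHAIN_APPROX_NONE)[0],key=cv2.contourArea)
e=cv2.fitEllipse(cv2.convexHull(c)); print(e,ray("wrist",e[0],.013,st))
# black pull inside
g=cv2.cvtColor(im,cv2.COLOR_RGB2GRAY); m=np.zeros_like(r); cv2.ellipse(m,(e[0],(e[1][0]*.8,e[1][1]*.8),e[2]),1,-1)
ys,xs=np.where((g<60)&(m>0)); print(len(xs),xs.min(),xs.max(),ys.min(),ys.max(),ray("wrist",(xs.mean(),ys.mean()),.034,st))
E
```

```text
[0.49229371 0.05108406 0.24287762] [[-0.002, 1.0, -0.001], [1.0, 0.002, -0.0], [-0.0, -0.001, -1.0]]
[([0.493, 0.1152], 0.89, [281.0, 106.0])] [([0.4932, 0.1153], 0.68, [281.0, 106.0])] []
((282.0195617675781, 104.7926025390625), (127.33599090576172, 132.19577026367188), 174.86114501953125) [0.4942143  0.11658968 0.013     ]
566 269 295 96 123 [0.49406449 0.1128891  0.034     ]
```

Call:
send_rows(
  steps=[
    {"tx": 4,"ty": 0.2,"tz": 2,"ax": 0,"ay": 0,"az": 0,"grip": -0.2},
    {"tx": 2.4,"ty": 0,"tz": 4,"ax": 0,"ay": 0,"az": 0,"grip": -0.2},
    {"tx": 0,"ty": 0,"tz": 4,"ax": 0,"ay": 0,"az": 0,"grip": -0.2},
    {"tx": 0,"ty": 0,"tz": 4,"ax": 0,"ay": 0,"az": 0,"grip": -0.2},
    {"tx": 0,"ty": 0,"tz": 3,"ax": 0,"ay": 0,"az": 0,"grip": -0.2},
    {"tx": 0,"ty": 0,"tz": 2.5,"ax": 0,"ay": 0,"az": 0,"grip": -0.2},
    {"tx": 0,"ty": 0,"tz": 1.2,"ax": 0,"ay": 0,"az": 0,"grip": -0.2},
    {"tx": 0,"ty": 0,"tz": 0,"ax": 0,"ay": 0,"az": 0,"grip": -0.2},
    {"tx": 0,"ty": 0,"tz": 0,"ax": 0,"ay": 0,"az": 0,"grip": -0.2},
  ],
)

```text
t: 25.45
eef_pos: [0.4954, 0.1141, 0.0369]
orientation: [[0.001, 1.0, 0.001], [1.0, -0.001, 0.0], [0.0, 0.001, -1.0]]
force: [0.1, 0.0, 0.1]
grip_width: 0.0514
finger_force: 0.0
```

Call:
send_rows(
  steps=[
    {"tx": 0,"ty": 0,"tz": 0,"ax": 0,"ay": 0,"az": 0,"grip": 1},
    {"tx": 0,"ty": 0,"tz": 0,"ax": 0,"ay": 0,"az": 0,"grip": 1},
    {"tx": 0,"ty": 0,"tz": 0,"ax": 0,"ay": 0,"az": 0,"grip": 1},
    {"tx": 0,"ty": 0,"tz": 0,"ax": 0,"ay": 0,"az": 0,"grip": 1},
    {"tx": 0,"ty": 0,"tz": 0,"ax": 0,"ay": 0,"az": 0,"grip": 1},
  ],
  newtons=80,
)

```text
t: 25.95
eef_pos: [0.4957, 0.1145, 0.038]
orientation: [[-0.0, 1.0, 0.003], [1.0, 0.0, -0.0], [-0.0, 0.003, -1.0]]
force: [-1.2, -0.3, 6.3]
grip_width: 0.0229
finger_force: 78.2
```

Call:
send_rows(
  steps=[
    {"tx": 0,"ty": 0,"tz": -0.5,"ax": 0,"ay": 0,"az": 0,"grip": 1},
    {"tx": 0,"ty": 0,"tz": -2,"ax": 0,"ay": 0,"az": 0,"grip": 1},
    {"tx": 0,"ty": 0,"tz": -3,"ax": 0,"ay": 0,"az": 0,"grip": 1},
    {"tx": 0,"ty": 0,"tz": -3,"ax": 0,"ay": 0,"az": 0,"grip": 1},
    {"tx": 0,"ty": 0,"tz": -3,"ax": 0,"ay": 0,"az": 0,"grip": 1},
    {"tx": 0,"ty": 0,"tz": -3,"ax": 0,"ay": 0,"az": 0,"grip": 1},
    {"tx": 0,"ty": 0,"tz": -3,"ax": 0,"ay": 0,"az": 0,"grip": 1},
    {"tx": 0,"ty": 0,"tz": -2,"ax": 0,"ay": 0,"az": 0,"grip": 1},
    {"tx": 0,"ty": 0,"tz": 0,"ax": 0,"ay": 0,"az": 0,"grip": 1},
  ],
)

```text
t: 26.85
eef_pos: [0.4964, 0.1147, 0.2347]
orientation: [[-0.0, 1.0, 0.006], [1.0, 0.0, 0.001], [0.001, 0.006, -1.0]]
force: [0.3, 1.2, -1.8]
grip_width: 0.0232
finger_force: 78.7
```

```bash
python3 - <<'E'
from h import *
st,im=snap("wrist","w10"); print(st["eef_pos"],st["grip_width"],st["force"])
print(find("wrist","lid",st["eef_pos"][2]-.034,st))
E
```

```text
[0.49643571 0.11469758 0.23465219] 0.023181518130256228 [ 0.27719042  1.15201769 -1.8108798 ]
[([0.4959, 0.115], 0.96, [279.0, 253.0])]
```

View pics/w10.png

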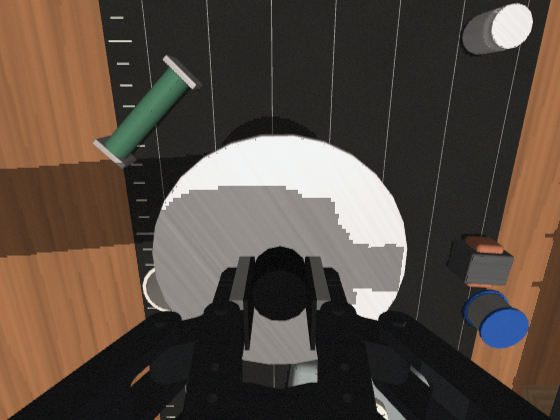

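The lid is held level. Its plate spans columns 153–407 with its far edge at row 135, and the pull is centred between the pads. I'll compute its offset from the TCP.

```bash
python3 - <<'E'
from h import *
st=sense(); z=st["eef_pos"][2]-.0375+.013
a=ray("wrist",(280,135),z,st);b=ray("wrist",(153,250),z,st);c=ray("wrist",(407,250),z,st)
print(a,b,c,"centre y",a[1]-.064,"x",(b[0]+c[0])/2,"diam",c[0]-b[0])
E
```

```text
[0.4942943  0.17677764 0.20670463] [0.43195105 0.12101104 0.20670463] [0.55667851 0.12089608 0.20670463] centre y 0.11277764227974782 x 0.49431478114569993 diam 0.12472746647100913
```

Call:
send_rows(
  steps=[
    {"tx": -2.8,"ty": 0.5,"tz": 0,"ax": 0,"ay": 0,"az": 0,"grip": 1},
    {"tx": -4,"ty": 0.7,"tz": 0,"ax": 0,"ay": 0,"az": 0,"grip": 1},
    {"tx": -4,"ty": 0.7,"tz": 0,"ax": 0,"ay": 0,"az": 0,"grip": 1},
    {"tx": -4,"ty": 0.7,"tz": 0,"ax": 0,"ay": 0,"az": 0,"grip": 1},
    {"tx": -4,"ty": 0.7,"tz": 0,"ax": 0,"ay": 0,"az": 0,"grip": 1},
    {"tx": -4,"ty": 0.7,"tz": 0,"ax": 0,"ay": 0,"az": 0,"grip": 1},
    {"tx": -4,"ty": 0.7,"tz": 0,"ax": 0,"ay": 0,"az": 0,"grip": 1},
    {"tx": -4,"ty": 0.7,"tz": 0,"ax": 0,"ay": 0,"az": 0,"grip": 1},
    {"tx": -4,"ty": 0.7,"tz": 0,"ax": 0,"ay": 0,"az": 0,"grip": 1},
    {"tx": -4,"ty": 0.7,"tz": 0,"ax": 0,"ay": 0,"az": 0,"grip": 1},
    {"tx": -4,"ty": 0.7,"tz": 0,"ax": 0,"ay": 0,"az": 0,"grip": 1},
    {"tx": -2.9,"ty": 0.6,"tz": 0,"ax": 0,"ay": 0,"az": 0,"grip": 1},
  ],
)

```text
t: 28.15
eef_pos: [0.5747, -0.3446, 0.2285]
orientation: [[0.002, 1.0, -0.003], [1.0, -0.002, 0.002], [0.002, -0.003, -1.0]]
force: [-0.3, 0.3, -1.5]
grip_width: 0.0229
finger_force: 78.7
```

Call:
send_rows(
  steps=[
    {"tx": 0,"ty": 0,"tz": 0,"ax": 0,"ay": 0,"az": 0,"grip": 1},
    {"tx": 0,"ty": 0,"tz": 0,"ax": 0,"ay": 0,"az": 0,"grip": 1},
    {"tx": 0,"ty": 0,"tz": 2,"ax": 0,"ay": 0,"az": 0,"grip": 1},
    {"tx": 0,"ty": 0,"tz": 2,"ax": 0,"ay": 0,"az": 0,"grip": 1},
    {"tx": 0,"ty": 0,"tz": 1.5,"ax": 0,"ay": 0,"az": 0,"grip": 1},
    {"tx": 0,"ty": 0,"tz": 0,"ax": 0,"ay": 0,"az": 0,"grip": 1},
    {"tx": 0,"ty": 0,"tz": 0,"ax": 0,"ay": 0,"az": 0,"grip": 1},
  ],
)

```text
t: 28.85
eef_pos: [0.5754, -0.3411, 0.176]
orientation: [[-0.001, 1.0, -0.001], [1.0, 0.001, 0.001], [0.001, -0.001, -1.0]]
force: [-0.6, -0.3, -1.9]
grip_width: 0.0234
finger_force: 78.8
```

```bash
python3 - <<'E'
from h import *
st,im=snap("side","s2"); print(st["eef_pos"],st["grip_width"],st["finger_force"],np.round(st["orientation"],3).tolist())
cv2.imwrite("pics/s2c.png",cv2.resize(im[60:220,280:460,::-1],None,fx=3,fy=3,interpolation=cv2.INTER_CUBIC))
E
```

```text
[ 0.5753634  -0.34114169  0.17601275] 0.02335716653548391 78.8028073310852 [[-0.001, 1.0, -0.001], [1.0, 0.001, 0.001], [0.001, -0.001, -1.0]]
```

View pics/s2c.png

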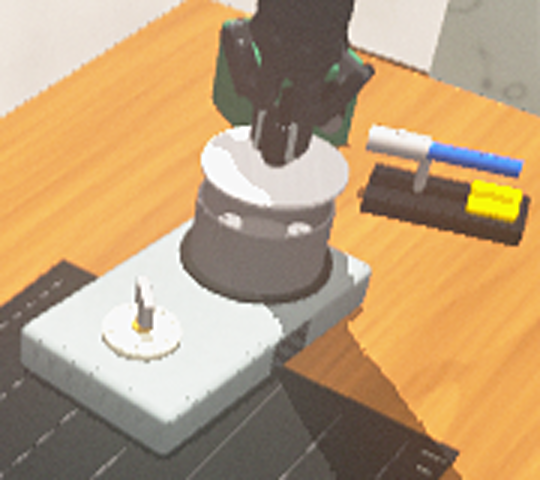

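The lid is level above the bowl, and the knobs are visible inside. I'll lower it in small steps and watch the force.

Call:
send_rows(
  steps=[
    {"tx": 0,"ty": 0.2,"tz": 0.8,"ax": 0,"ay": 0,"az": 0,"grip": 1},
    {"tx": 0,"ty": 0,"tz": 0.8,"ax": 0,"ay": 0,"az": 0,"grip": 1},
    {"tx": 0,"ty": 0,"tz": 0.5,"ax": 0,"ay": 0,"az": 0,"grip": 1},
    {"tx": 0,"ty": 0,"tz": 0.3,"ax": 0,"ay": 0,"az": 0,"grip": 1},
    {"tx": 0,"ty": 0,"tz": 0.2,"ax": 0,"ay": 0,"az": 0,"grip": 1},
    {"tx": 0,"ty": 0,"tz": 0,"ax": 0,"ay": 0,"az": 0,"grip": 1},
  ],
)

```text
t: 29.5
eef_pos: [0.5774, -0.3425, 0.1499]
orientation: [[0.0, 1.0, -0.0], [1.0, -0.0, 0.0], [0.0, -0.0, -1.0]]
force: [0.1, -0.5, -2.0]
grip_width: 0.0228
finger_force: 78.8
```

Call:
send_rows(
  steps=[
    {"tx": 0,"ty": 0,"tz": 0.15,"ax": 0,"ay": 0,"az": 0,"grip": 1},
    {"tx": 0,"ty": 0,"tz": 0.15,"ax": 0,"ay": 0,"az": 0,"grip": 1},
    {"tx": 0,"ty": 0,"tz": 0,"ax": 0,"ay": 0,"az": 0,"grip": 1},
    {"tx": 0,"ty": 0,"tz": 0,"ax": 0,"ay": 0,"az": 0,"grip": 1},
  ],
)

```text
t: 29.9
eef_pos: [0.5776, -0.3425, 0.1473]
orientation: [[0.0, 1.0, 0.0], [1.0, -0.0, -0.0], [-0.0, 0.0, -1.0]]
force: [-0.6, -0.2, -1.5]
grip_width: 0.0232
finger_force: 78.8
```

Call:
send_rows(
  steps=[
    {"tx": 0,"ty": 0,"tz": 0.1,"ax": 0,"ay": 0,"az": 0,"grip": 1},
    {"tx": 0,"ty": 0,"tz": 0.1,"ax": 0,"ay": 0,"az": 0,"grip": 1},
    {"tx": 0,"ty": 0,"tz": 0,"ax": 0,"ay": 0,"az": 0,"grip": 1},
    {"tx": 0,"ty": 0,"tz": 0,"ax": 0,"ay": 0,"az": 0,"grip": 1},
  ],
)

```text
t: 30.3
eef_pos: [0.5777, -0.3426, 0.146]
orientation: [[-0.0, 1.0, 0.0], [1.0, 0.0, -0.001], [-0.001, 0.0, -1.0]]
force: [-1.3, 1.5, 5.4]
grip_width: 0.023
finger_force: 79.3
```

Contact at 0.146 means the plate is on the rim, as expected. I'll release and rise.

Call:
send_rows(
  steps=[
    {"tx": 0,"ty": 0,"tz": 0,"ax": 0,"ay": 0,"az": 0,"grip": 0.1},
    {"tx": 0,"ty": 0,"tz": 0,"ax": 0,"ay": 0,"az": 0,"grip": 0.1},
    {"tx": 0,"ty": 0,"tz": 0,"ax": 0,"ay": 0,"az": 0,"grip": 0.1},
    {"tx": 0,"ty": 0,"tz": 0,"ax": 0,"ay": 0,"az": 0,"grip": -0.2},
    {"tx": 0,"ty": 0,"tz": -1,"ax": 0,"ay": 0,"az": 0,"grip": -0.2},
    {"tx": 0,"ty": 0,"tz": -3,"ax": 0,"ay": 0,"az": 0,"grip": -0.2},
    {"tx": 0,"ty": 0,"tz": -4,"ax": 0,"ay": 0,"az": 0,"grip": -0.2},
    {"tx": 3,"ty": 0.5,"tz": -4,"ax": 0,"ay": 0,"az": 0,"grip": -0.2},
    {"tx": 4,"ty": 0.5,"tz": 0,"ax": 0,"ay": 0,"az": 0,"grip": -0.2},
    {"tx": 2,"ty": 0.4,"tz": 0,"ax": 0,"ay": 0,"az": 0,"grip": -0.2},
    {"tx": 0,"ty": 0,"tz": 0,"ax": 0,"ay": 0,"az": 0,"grip": -0.2},
    {"tx": 0,"ty": 0,"tz": 0,"ax": 0,"ay": 0,"az": 0,"grip": -0.2},
  ],
)

```text
t: 31.5
eef_pos: [0.5918, -0.2527, 0.2658]
orientation: [[-0.001, 1.0, 0.001], [1.0, 0.001, -0.001], [-0.001, 0.001, -1.0]]
force: [0.2, -0.5, -0.4]
grip_width: 0.0512
finger_force: 0.0
```

```bash
python3 - <<'E'
from h import *
st,im=snap("wrist","w11"); print(st["eef_pos"],st["joints"][[0,5]])
print(find("wrist","lid",.108,st),find("wrist","key_grip",.087,st),[x[0] for x in find("wrist","polisher",0,st)])
s,im2=snap("side","s3")
print(find("side","lid",.108,s),find("side","key_grip",.087,s))
a=im[:,:,::-1]; b=cv2.resize(im2[80:220,280:460,::-1],(360,280),interpolation=cv2.INTER_CUBIC)
out=np.zeros((420,800,3),np.uint8); out[:,:440]=a[:,60:500]; out[:280,440:]=b; cv2.imwrite("pics/m3.png",out)
E
```

```text
[ 0.59177954 -0.25267281  0.26578508] [-29.67436636  60.28002296]
[([0.5764, -0.3451], 0.8, [264.0, 281.0])] [([0.592, -0.1783], 0.7, [280.0, 97.0])] [[0.5847, -0.2629]]
[([0.5841, -0.3419], 0.56, [366.0, 127.0])] [([0.59, -0.1846], 0.42, [330.0, 160.0])]
```

View pics/m3.png

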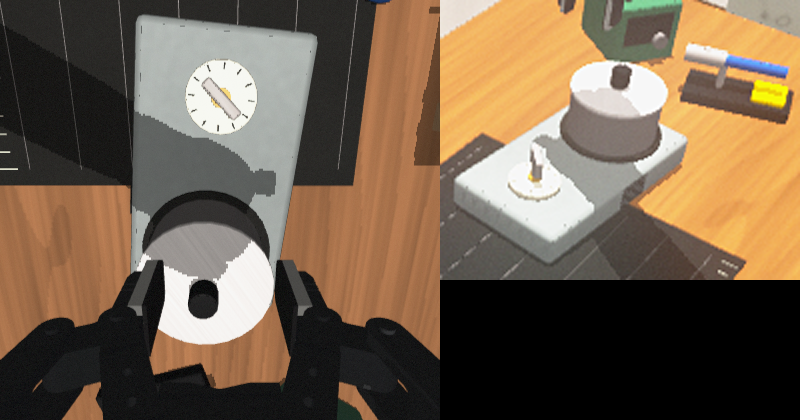

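The lid is seated and level (right half of the picture). The key blade centre is near (282,98) in the full wrist picture, running from upper left to lower right. Next I'll measure its axis and angle.

```bash
python3 - <<'E'
from h import *
st=sense(); im=cv2.imread("pics/w11.png"); hsv=cv2.cvtColor(im,cv2.COLOR_BGR2HSV)
# white dial face
m=((hsv[...,2]>200)&(hsv[...,1]<60)).astype(np.uint8); m[:40]=0;m[150:]=0;m[:,:235]=0;m[:,330:]=0
m=cv2.morphologyEx(m,cv2.MORPH_OPEN,np.ones((3,3),np.uint8))
c=max(cv2.findContours(m,cv2.RETR_EXTERNAL,cv2.CHAIN_APPROX_NONE)[0],key=cv2.contourArea)
e=cv2.fitEllipse(cv2.convexHull(c)); print(e,ray("wrist",e[0],.060,st))
a=ray("wrist",(267,80),.1,st);b=ray("wrist",(300,117),.1,st); print(a,b,np.linalg.norm(a-b),np.degrees(np.arctan2(*(b-a)[[1,0]])))
t=trace("wrist","timer_key"); print([(x["conf"],x["region"].sum()) for x in t])
if t:
    r=t[0]["region"].astype(np.uint8); ys,xs=np.where(r); print(cv2.minAreaRect(np.c_[xs,ys].astype(np.float32)))
cv2.imwrite("pics/key.png",cv2.resize(im[40:150,230:335],None,fx=5,fy=5,interpolation=cv2.INTER_CUBIC))
E
```

```text
((280.7303466796875, 96.25350952148438), (71.4594955444336, 75.6075210571289), 0.5912262797355652) [ 0.5921774  -0.17910666  0.06      ]
[ 0.58104452 -0.16573311  0.1       ] [ 0.60799932 -0.19462028  0.1       ] 0.03950987179530099 -46.98189302461562
[(0.59, np.int64(676))]
((281.5, 98.00000762939453), (48.790367126464844, 19.091880798339844), 45.0)
```

View pics/key.png

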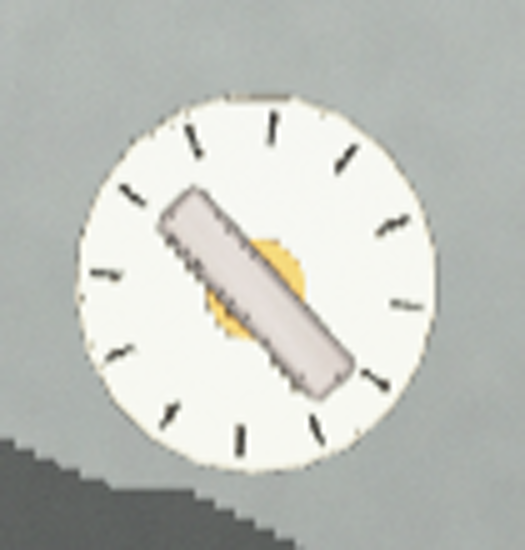

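The blade lies at about -47° in the world, centred at (0.593,-0.180). I'll go above it and turn the jaws 43° counter-clockwise.

Call:
send_rows(
  steps=[
    {"tx": 3.3,"ty": 0.1,"tz": 0,"ax": 0,"ay": 0,"az": 0,"grip": -0.2},
    {"tx": 4,"ty": 0,"tz": 0,"ax": 0,"ay": 0,"az": 0,"grip": -0.2},
    {"tx": 0,"ty": 0,"tz": 2,"ax": 0,"ay": 0,"az": -0.14,"grip": -0.2},
    {"tx": 0,"ty": 0,"tz": 2,"ax": 0,"ay": 0,"az": -0.14,"grip": -0.2},
    {"tx": 0,"ty": 0,"tz": 2,"ax": 0,"ay": 0,"az": -0.14,"grip": -0.2},
    {"tx": 0,"ty": 0,"tz": 2,"ax": 0,"ay": 0,"az": -0.14,"grip": -0.2},
    {"tx": 0,"ty": 0,"tz": 0,"ax": 0,"ay": 0,"az": -0.14,"grip": -0.2},
    {"tx": 0,"ty": 0,"tz": 0,"ax": 0,"ay": 0,"az": -0.05,"grip": -0.2},
    {"tx": 0,"ty": 0,"tz": 0,"ax": 0,"ay": 0,"az": 0,"grip": -0.2},
    {"tx": 0,"ty": 0,"tz": 0,"ax": 0,"ay": 0,"az": 0,"grip": -0.2},
  ],
)

```text
t: 32.9
eef_pos: [0.5926, -0.1799, 0.1851]
orientation: [[-0.681, 0.733, 0.0], [0.733, 0.681, -0.0], [-0.0, 0.0, -1.0]]
force: [0.1, -0.1, 0.6]
grip_width: 0.0511
finger_force: 0.0
```

```bash
python3 - <<'E'
from h import *
st,im=snap("wrist","w12"); R=np.array(st["orientation"]); p=st["eef_pos"]; print(p,np.degrees(np.arctan2(R[1,1],R[0,1])),st["joints"][[0,5]])
r=place_of("wrist","key_grip")
for x in r[:2]:
    q=ray("wrist",x["xy"],.087,st); print(x["conf"],x["xy"],q,"tool",np.round(R.T@(q-p),4))
q=np.array([.593,-.18,.087]); print(np.round(R.T@(q-p),4))
cv2.imwrite("pics/w12c.png",im[120:420,100:460,::-1])
E
```

```text
[ 0.59264658 -0.17990755  0.18512458] 42.888077236161806 [-23.71214521  23.39977783]
0.8 [279.4, 210.7] [ 0.5914645  -0.17986754  0.087     ] tool [ 0.0008 -0.0008  0.0981]
[-0.0003  0.0002  0.0981]
```

View pics/w12c.png

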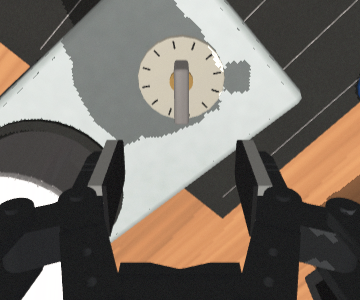

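The blade is parallel to the pads and centred (column 281 in the full picture). I'll descend and grip.

Call:
send_rows(
  steps=[
    {"tx": 0,"ty": 0,"tz": 3,"ax": 0,"ay": 0,"az": 0,"grip": -0.2},
    {"tx": 0,"ty": 0,"tz": 3,"ax": 0,"ay": 0,"az": 0,"grip": -0.2},
    {"tx": 0,"ty": 0,"tz": 3,"ax": 0,"ay": 0,"az": 0,"grip": -0.2},
    {"tx": 0,"ty": 0,"tz": 1.2,"ax": 0,"ay": 0,"az": 0,"grip": -0.2},
    {"tx": 0,"ty": 0,"tz": 0,"ax": 0,"ay": 0,"az": 0,"grip": 0.4},
    {"tx": 0,"ty": 0,"tz": 0,"ax": 0,"ay": 0,"az": 0,"grip": 1},
    {"tx": 0,"ty": 0,"tz": 0,"ax": 0,"ay": 0,"az": 0,"grip": 1},
    {"tx": 0,"ty": 0,"tz": 0,"ax": 0,"ay": 0,"az": 0,"grip": 1},
    {"tx": 0,"ty": 0,"tz": 0,"ax": 0,"ay": 0,"az": 0,"grip": 1},
    {"tx": 0,"ty": 0,"tz": 0,"ax": 0,"ay": 0,"az": 0,"grip": 1},
  ],
  newtons=60,
)

```text
t: 34.0
eef_pos: [0.5941, -0.18, 0.085]
orientation: [[-0.682, 0.731, 0.004], [0.731, 0.682, -0.001], [-0.003, 0.002, -1.0]]
force: [0.8, 1.4, 6.9]
grip_width: 0.0089
finger_force: 61.0
```

Call:
send_rows(
  steps=[
    {"tx": 0,"ty": 0,"tz": -0.2,"ax": 0,"ay": 0,"az": 0.05,"grip": 1},
    {"tx": 0,"ty": 0,"tz": 0,"ax": 0,"ay": 0,"az": 0.1,"grip": 1},
    {"tx": 0,"ty": 0,"tz": 0,"ax": 0,"ay": 0,"az": 0.1,"grip": 1},
    {"tx": 0,"ty": 0,"tz": 0,"ax": 0,"ay": 0,"az": 0.1,"grip": 1},
    {"tx": 0,"ty": 0,"tz": 0,"ax": 0,"ay": 0,"az": 0.1,"grip": 1},
    {"tx": 0,"ty": 0,"tz": 0,"ax": 0,"ay": 0,"az": 0.1,"grip": 1},
    {"tx": 0,"ty": 0,"tz": 0,"ax": 0,"ay": 0,"az": 0.1,"grip": 1},
    {"tx": 0,"ty": 0,"tz": 0,"ax": 0,"ay": 0,"az": 0.1,"grip": 1},
    {"tx": 0,"ty": 0,"tz": 0,"ax": 0,"ay": 0,"az": 0.1,"grip": 1},
    {"tx": 0,"ty": 0,"tz": 0,"ax": 0,"ay": 0,"az": 0.1,"grip": 1},
    {"tx": 0,"ty": 0,"tz": 0,"ax": 0,"ay": 0,"az": 0.1,"grip": 1},
    {"tx": 0,"ty": 0,"tz": 0,"ax": 0,"ay": 0,"az": 0.1,"grip": 1},
  ],
)

```text
t: 35.2
eef_pos: [0.5924, -0.1803, 0.0851]
orientation: [[0.393, 0.919, -0.0], [0.919, -0.393, -0.001], [-0.001, 0.0, -1.0]]
force: [0.4, -0.7, -1.8]
grip_width: 0.0091
finger_force: 60.6
```

```bash
python3 - <<'E'
from h import *
st=sense();print(st["torque"],st["force"],st["joints"][5])
E
```

```text
[-0.28388249  0.02910012  0.15427128] [ 0.4478534  -0.72130842 -1.8076856 ] 89.4483882127041
```

Call:
send_rows(
  steps=[
    {"tx": 0,"ty": 0,"tz": 0,"ax": 0,"ay": 0,"az": 0.1,"grip": 1},
    {"tx": 0,"ty": 0,"tz": 0,"ax": 0,"ay": 0,"az": 0.1,"grip": 1},
    {"tx": 0,"ty": 0,"tz": 0,"ax": 0,"ay": 0,"az": 0.1,"grip": 1},
    {"tx": 0,"ty": 0,"tz": 0,"ax": 0,"ay": 0,"az": 0.1,"grip": 1},
    {"tx": 0,"ty": 0,"tz": 0,"ax": 0,"ay": 0,"az": 0.1,"grip": 1},
    {"tx": 0,"ty": 0,"tz": 0,"ax": 0,"ay": 0,"az": 0.1,"grip": 1},
    {"tx": 0,"ty": 0,"tz": 0,"ax": 0,"ay": 0,"az": 0.1,"grip": 1},
    {"tx": 0,"ty": 0,"tz": 0,"ax": 0,"ay": 0,"az": 0.1,"grip": 1},
    {"tx": 0,"ty": 0,"tz": 0,"ax": 0,"ay": 0,"az": 0.1,"grip": 1},
    {"tx": 0,"ty": 0,"tz": 0,"ax": 0,"ay": 0,"az": 0.1,"grip": 1},
    {"tx": 0,"ty": 0,"tz": 0,"ax": 0,"ay": 0,"az": 0.1,"grip": 1},
    {"tx": 0,"ty": 0,"tz": 0,"ax": 0,"ay": 0,"az": 0.1,"grip": 1},
  ],
)

```text
t: 36.4
eef_pos: [0.5915, -0.1787, 0.085]
orientation: [[0.999, -0.033, -0.002], [-0.033, -0.999, 0.002], [-0.002, -0.002, -1.0]]
force: [-1.5, 2.6, 0.9]
grip_width: 0.0093
finger_force: 61.1
```

```bash
python3 - <<'E'
from h import *
st=sense();print(st["torque"],st["force"],st["joints"][5],st["joint_torque"][5])
E
```

```text
[0.6296227  0.39581823 0.14906551] [-1.46456421  2.59222373  0.92026268] 158.20080356027194 -0.67853769287467
```

Call:
send_rows(
  steps=[
    {"tx": 0,"ty": 0,"tz": 0,"ax": 0,"ay": 0,"az": 0,"grip": 0.3},
    {"tx": 0,"ty": 0,"tz": 0,"ax": 0,"ay": 0,"az": 0,"grip": -0.2},
    {"tx": 0,"ty": 0,"tz": 0,"ax": 0,"ay": 0,"az": 0,"grip": -0.2},
    {"tx": 0,"ty": 0,"tz": 0,"ax": 0,"ay": 0,"az": 0,"grip": -0.2},
    {"tx": 0,"ty": 0,"tz": -2,"ax": 0,"ay": 0,"az": 0,"grip": -0.2},
    {"tx": 0,"ty": 0,"tz": -4,"ax": 0,"ay": 0,"az": 0,"grip": -0.2},
    {"tx": 0,"ty": 0,"tz": -4,"ax": 0,"ay": 0,"az": 0,"grip": -0.2},
    {"tx": 0,"ty": 0,"tz": 0,"ax": 0,"ay": 0,"az": -0.14,"grip": -0.2},
    {"tx": 0,"ty": 0,"tz": 0,"ax": 0,"ay": 0,"az": -0.14,"grip": -0.2},
    {"tx": 0,"ty": 0,"tz": 0,"ax": 0,"ay": 0,"az": -0.14,"grip": -0.2},
    {"tx": 0,"ty": 0,"tz": 0,"ax": 0,"ay": 0,"az": -0.14,"grip": -0.2},
    {"tx": 0,"ty": 0,"tz": 0,"ax": 0,"ay": 0,"az": -0.14,"grip": -0.2},
  ],
)

```text
t: 37.6
eef_pos: [0.5926, -0.1798, 0.1852]
orientation: [[0.779, 0.627, 0.0], [0.627, -0.779, -0.0], [0.0, 0.0, -1.0]]
force: [-1.4, 0.1, -0.9]
grip_width: 0.0508
finger_force: 0.0
```

Call:
send_rows(
  steps=[
    {"tx": 0,"ty": 0,"tz": 0,"ax": 0,"ay": 0,"az": -0.14,"grip": -0.2},
    {"tx": 0,"ty": 0,"tz": 0,"ax": 0,"ay": 0,"az": -0.14,"grip": -0.2},
    {"tx": 0,"ty": 0,"tz": 0,"ax": 0,"ay": 0,"az": -0.14,"grip": -0.2},
    {"tx": 0,"ty": 0,"tz": 0,"ax": 0,"ay": 0,"az": -0.14,"grip": -0.2},
    {"tx": 0,"ty": 0,"tz": 0,"ax": 0,"ay": 0,"az": -0.14,"grip": -0.2},
    {"tx": 0,"ty": 0,"tz": 0,"ax": 0,"ay": 0,"az": -0.14,"grip": -0.2},
    {"tx": 0,"ty": 0,"tz": 0,"ax": 0,"ay": 0,"az": -0.14,"grip": -0.2},
    {"tx": 0,"ty": 0,"tz": 0,"ax": 0,"ay": 0,"az": -0.14,"grip": -0.2},
    {"tx": 0,"ty": 0,"tz": 0,"ax": 0,"ay": 0,"az": -0.14,"grip": -0.2},
    {"tx": 0,"ty": 0,"tz": 0,"ax": 0,"ay": 0,"az": -0.14,"grip": -0.2},
    {"tx": 0,"ty": 0,"tz": 0,"ax": 0,"ay": 0,"az": -0.14,"grip": -0.2},
    {"tx": 0,"ty": 0,"tz": 0,"ax": 0,"ay": 0,"az": -0.14,"grip": -0.2},
  ],
)

```text
t: 38.8
eef_pos: [0.5926, -0.1798, 0.1851]
orientation: [[-0.708, 0.706, 0.0], [0.706, 0.708, -0.0], [-0.0, -0.0, -1.0]]
force: [0.7, -0.1, -0.8]
grip_width: 0.0513
finger_force: 0.0
```

Call:
send_rows(
  steps=[
    {"tx": 0,"ty": 0,"tz": 0,"ax": 0,"ay": 0,"az": -0.14,"grip": -0.2},
    {"tx": 0,"ty": 0,"tz": 0,"ax": 0,"ay": 0,"az": -0.14,"grip": -0.2},
    {"tx": 0,"ty": 0,"tz": 0,"ax": 0,"ay": 0,"az": -0.14,"grip": -0.2},
    {"tx": 0,"ty": 0,"tz": 0,"ax": 0,"ay": 0,"az": -0.14,"grip": -0.2},
    {"tx": 0,"ty": 0,"tz": 0,"ax": 0,"ay": 0,"az": -0.14,"grip": -0.2},
    {"tx": 0,"ty": 0,"tz": 0,"ax": 0,"ay": 0,"az": -0.06,"grip": -0.2},
    {"tx": 0,"ty": 0,"tz": 0,"ax": 0,"ay": 0,"az": 0,"grip": -0.2},
    {"tx": 0,"ty": 0,"tz": 0,"ax": 0,"ay": 0,"az": 0,"grip": -0.2},
  ],
)

```text
t: 39.6
eef_pos: [0.5926, -0.1797, 0.1851]
orientation: [[-0.999, 0.032, 0.0], [0.032, 0.999, -0.0], [-0.0, -0.0, -1.0]]
force: [0.0, 0.4, -0.5]
grip_width: 0.051
finger_force: 0.0
```

```bash
python3 - <<'E'
from h import *
st,im=snap("wrist","w13"); R=np.array(st["orientation"]); p=st["eef_pos"]; print(p,np.degrees(np.arctan2(R[1,1],R[0,1])),st["joints"][[0,5]])
r=place_of("wrist","key_grip")
for x in r[:2]:
    q=ray("wrist",x["xy"],.087,st); print(x["conf"],x["xy"],"tool",np.round(R.T@(q-p),4))
cv2.imwrite("pics/w13c.png",im[120:420,100:460,::-1])
E
```

```text
[ 0.5926076  -0.17974835  0.18511055] 88.1693220660409 [-23.69749158 -21.86681393]
0.95 [280.7, 212.7] tool [-0.      0.0001  0.0981]
```

View pics/w13c.png

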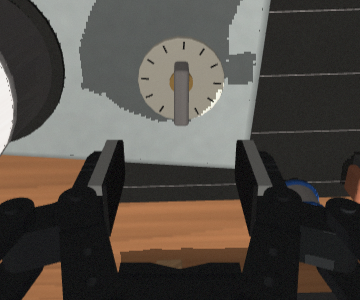

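The blade followed the turn and is parallel to the pads again (column 281). The picture allowance is used up, so from here I rely on numbers. I'll regrip and continue clockwise.

Call:
send_rows(
  steps=[
    {"tx": 0,"ty": 0,"tz": 3,"ax": 0,"ay": 0,"az": 0,"grip": -0.2},
    {"tx": 0,"ty": 0,"tz": 3,"ax": 0,"ay": 0,"az": 0,"grip": -0.2},
    {"tx": 0,"ty": 0,"tz": 3,"ax": 0,"ay": 0,"az": 0,"grip": -0.2},
    {"tx": 0,"ty": 0,"tz": 1,"ax": 0,"ay": 0,"az": 0,"grip": -0.2},
    {"tx": 0,"ty": 0,"tz": 0,"ax": 0,"ay": 0,"az": 0,"grip": 0.4},
    {"tx": 0,"ty": 0,"tz": 0,"ax": 0,"ay": 0,"az": 0,"grip": 1},
    {"tx": 0,"ty": 0,"tz": 0,"ax": 0,"ay": 0,"az": 0,"grip": 1},
    {"tx": 0,"ty": 0,"tz": 0,"ax": 0,"ay": 0,"az": 0,"grip": 1},
    {"tx": 0,"ty": 0,"tz": 0,"ax": 0,"ay": 0,"az": 0,"grip": 1},
    {"tx": 0,"ty": 0,"tz": 0,"ax": 0,"ay": 0,"az": 0,"grip": 1},
  ],
  newtons=60,
)

```text
t: 40.7
eef_pos: [0.5939, -0.179, 0.087]
orientation: [[-1.0, 0.03, 0.003], [0.03, 1.0, 0.001], [-0.003, 0.001, -1.0]]
force: [0.8, 5.3, 6.2]
grip_width: 0.0094
finger_force: 60.0
```

Call:
send_rows(
  steps=[
    {"tx": 0,"ty": 0,"tz": 0,"ax": 0,"ay": 0,"az": 0.1,"grip": 1},
    {"tx": 0,"ty": 0,"tz": 0,"ax": 0,"ay": 0,"az": 0.1,"grip": 1},
    {"tx": 0,"ty": 0,"tz": 0,"ax": 0,"ay": 0,"az": 0.1,"grip": 1},
    {"tx": 0,"ty": 0,"tz": 0,"ax": 0,"ay": 0,"az": 0.1,"grip": 1},
    {"tx": 0,"ty": 0,"tz": 0,"ax": 0,"ay": 0,"az": 0.1,"grip": 1},
    {"tx": 0,"ty": 0,"tz": 0,"ax": 0,"ay": 0,"az": 0.1,"grip": 1},
    {"tx": 0,"ty": 0,"tz": 0,"ax": 0,"ay": 0,"az": 0.1,"grip": 1},
    {"tx": 0,"ty": 0,"tz": 0,"ax": 0,"ay": 0,"az": 0.1,"grip": 1},
    {"tx": 0,"ty": 0,"tz": 0,"ax": 0,"ay": 0,"az": 0.1,"grip": 1},
    {"tx": 0,"ty": 0,"tz": 0,"ax": 0,"ay": 0,"az": 0.1,"grip": 1},
    {"tx": 0,"ty": 0,"tz": 0,"ax": 0,"ay": 0,"az": 0.1,"grip": 1},
    {"tx": 0,"ty": 0,"tz": 0,"ax": 0,"ay": 0,"az": 0.1,"grip": 1},
  ],
)

```text
t: 41.9
eef_pos: [0.5933, -0.1797, 0.087]
orientation: [[-0.33, 0.944, 0.002], [0.944, 0.33, -0.001], [-0.001, 0.002, -1.0]]
force: [-1.5, 3.2, 7.1]
grip_width: 0.009
finger_force: 60.2
```

Call:
send_rows(
  steps=[
    {"tx": 0,"ty": 0,"tz": 0,"ax": 0,"ay": 0,"az": 0.1,"grip": 1},
    {"tx": 0,"ty": 0,"tz": 0,"ax": 0,"ay": 0,"az": 0.1,"grip": 1},
    {"tx": 0,"ty": 0,"tz": 0,"ax": 0,"ay": 0,"az": 0.05,"grip": 1},
    {"tx": 0,"ty": 0,"tz": 0,"ax": 0,"ay": 0,"az": 0,"grip": 1},
    {"tx": 0,"ty": 0,"tz": 0,"ax": 0,"ay": 0,"az": 0,"grip": 1},
  ],
)

```text
t: 42.4
eef_pos: [0.5931, -0.1797, 0.087]
orientation: [[-0.09, 0.996, 0.002], [0.996, 0.09, -0.001], [-0.001, 0.001, -1.0]]
force: [-1.4, 2.9, 7.6]
grip_width: 0.0089
finger_force: 60.2
```

```bash
cat >> h.py <<'E'
def rep():
    st=sense();R=np.array(st["orientation"]);print("jaw",round(np.degrees(np.arctan2(R[1,1],R[0,1])),2),"j",np.round(st["joints"][[0,5]],1),"T",np.round(st["torque"],2),"F",np.round(st["force"],1),"jt6",round(st["joint_torque"][5],2),st["grip_width"])
E
python3 -c "from h import *;rep()"
```

```text
jaw 5.17 j [-23.7  61.2] T [0.62 0.58 0.  ] F [-1.4  2.9  7.6] jt6 -0.04 0.00888220090580101
```

Call:
send_rows(
  steps=[
    {"tx": 0,"ty": 0,"tz": 0,"ax": 0,"ay": 0,"az": 0.05,"grip": 1},
    {"tx": 0,"ty": 0,"tz": 0,"ax": 0,"ay": 0,"az": 0.05,"grip": 1},
    {"tx": 0,"ty": 0,"tz": 0,"ax": 0,"ay": 0,"az": 0.05,"grip": 1},
    {"tx": 0,"ty": 0,"tz": 0,"ax": 0,"ay": 0,"az": 0.05,"grip": 1},
  ],
)

```text
t: 42.8
eef_pos: [0.593, -0.1797, 0.087]
orientation: [[0.111, 0.994, 0.001], [0.994, -0.111, -0.001], [-0.001, 0.001, -1.0]]
force: [-2.4, 3.4, 8.7]
grip_width: 0.0089
finger_force: 61.0
```

```bash
python3 -c "from h import *;rep()"
```

```text
jaw -6.35 j [-23.7  72.7] T [0.61 0.71 0.71] F [-2.4  3.4  8.7] jt6 0.22 0.008873758324441502
```

Call:
send_rows(
  steps=[
    {"tx": 0,"ty": 0,"tz": 0,"ax": 0,"ay": 0,"az": 0.05,"grip": 1},
    {"tx": 0,"ty": 0,"tz": 0,"ax": 0,"ay": 0,"az": 0.05,"grip": 1},
    {"tx": 0,"ty": 0,"tz": 0,"ax": 0,"ay": 0,"az": 0.05,"grip": 1},
    {"tx": 0,"ty": 0,"tz": 0,"ax": 0,"ay": 0,"az": 0,"grip": 1},
  ],
)

```text
t: 43.2
eef_pos: [0.593, -0.1796, 0.0871]
orientation: [[0.25, 0.968, 0.001], [0.968, -0.25, -0.002], [-0.001, 0.001, -1.0]]
force: [-3.9, 1.7, 9.7]
grip_width: 0.0093
finger_force: 116.7
```

```bash
python3 -c "from h import *;rep()"
```

```text
jaw -14.47 j [-23.6  80.8] T [0.45 0.75 2.72] F [-3.9  1.7  9.7] jt6 2.88 0.0092982900436178
```

Call:
send_rows(
  steps=[
    {"tx": 0,"ty": 0,"tz": 0,"ax": 0,"ay": 0,"az": 0.04,"grip": 1},
    {"tx": 0,"ty": 0,"tz": 0,"ax": 0,"ay": 0,"az": 0,"grip": 1},
    {"tx": 0,"ty": 0,"tz": 0,"ax": 0,"ay": 0,"az": 0,"grip": 1},
  ],
)

```text
t: 43.5
eef_pos: [0.593, -0.1796, 0.0871]
orientation: [[0.286, 0.958, 0.001], [0.958, -0.286, -0.002], [-0.002, 0.001, -1.0]]
force: [-4.5, 0.1, 9.5]
grip_width: 0.0087
finger_force: 136.5
```

```bash
python3 -c "from h import *;rep()"
```

```text
jaw -16.63 j [-23.6  83. ] T [0.37 0.82 3.23] F [-4.5  0.1  9.5] jt6 3.24 0.008720967365832857
```

Torque jumped from 0.2 to 3.2 N m, so the key is at its stop. I'll release and rise, then check the blade angle numerically.

Call:
send_rows(
  steps=[
    {"tx": 0,"ty": 0,"tz": 0,"ax": 0,"ay": 0,"az": 0,"grip": 0.4},
    {"tx": 0,"ty": 0,"tz": 0,"ax": 0,"ay": 0,"az": 0,"grip": -0.2},
    {"tx": 0,"ty": 0,"tz": 0,"ax": 0,"ay": 0,"az": 0,"grip": -0.2},
    {"tx": 0,"ty": 0,"tz": 0,"ax": 0,"ay": 0,"az": 0,"grip": -0.2},
    {"tx": 0,"ty": 0,"tz": -2,"ax": 0,"ay": 0,"az": 0,"grip": -0.2},
    {"tx": 0,"ty": 0,"tz": -4,"ax": 0,"ay": 0,"az": 0,"grip": -0.2},
    {"tx": 0,"ty": 0,"tz": -4,"ax": 0,"ay": 0,"az": 0,"grip": -0.2},
    {"tx": 0,"ty": 0,"tz": 0,"ax": 0,"ay": 0,"az": 0,"grip": -0.2},
    {"tx": 0,"ty": 0,"tz": 0,"ax": 0,"ay": 0,"az": 0,"grip": -0.2},
  ],
)

```text
t: 44.4
eef_pos: [0.5933, -0.1801, 0.1861]
orientation: [[0.296, 0.955, 0.002], [0.955, -0.296, -0.001], [-0.0, 0.002, -1.0]]
force: [-1.3, 0.8, -0.0]
grip_width: 0.0512
finger_force: 0.0
```

```bash
cat >> h.py <<'E'
def blade(f):
    """axis angle (deg, image) of the blade inside the dial: dark-vs-face region near (281,200)"""
    g=cv2.imread(f) if isinstance(f,str) else f[:,:,::-1]
    t=trace("wrist","timer_key") if not isinstance(f,str) else []
    return [(round(x["conf"],2),cv2.fitLine(np.argwhere(x["region"])[:,::-1].astype(np.float32),cv2.DIST_L2,0,.01,.01)[:2].ravel().tolist(),int(x["region"].sum()),x["xy"]) for x in t]
E
python3 - <<'E'
from h import *
rep(); st,im=snap("wrist","w14"); print(blade(im),find("wrist","key_grip",.087,st))
# edge-based: long line segments inside the dial area, compared with w12/w13 (aligned pictures)
for f in ["w12","w13","w14"]:
    g=cv2.imread(f"pics/{f}.png",0)[155:260,225:340]
    l=cv2.createLineSegmentDetector().detect(g)[0].reshape(-1,4)
    L=np.hypot(l[:,2]-l[:,0],l[:,3]-l[:,1]); k=np.argsort(-L)[:6]
    print(f,[(round(float(L[i])),round(float(np.degrees(np.arctan2(l[i,2]-l[i,0],l[i,3]-l[i,1]))+90)%180-90,1),np.round(l[i]+[225,155,225,155]).astype(int).tolist()) for i in k])
E
```

```text
jaw -17.21 j [-23.7  83.5] T [-0.02  0.04  0.03] F [-1.3  0.8 -0. ] jt6 0.0 0.051157679352981024
[(0.87, [0.17620080709457397, 0.9843542575836182], 1095, [280.0, 209.1])] [([0.593, -0.181], 0.76, [279.0, 212.0])]
w12 [(50, -0.2, [286, 242, 286, 192]), (50, 0.4, [275, 192, 276, 242]), (27, -40.8, [257, 161, 240, 181]), (26, 70.6, [308, 164, 283, 155]), (26, 0.8, [288, 211, 289, 237]), (25, 1.1, [273, 236, 273, 211])]
w13 [(49, -1.1, [285, 242, 286, 193]), (27, 43.4, [321, 181, 302, 161]), (27, -34.8, [253, 165, 238, 187]), (26, 78.3, [301, 161, 276, 156]), (25, 38.3, [239, 213, 255, 233]), (24, -0.0, [273, 236, 273, 212])]
w14 [(52, 11.9, [289, 239, 278, 188]), (44, 13.7, [275, 236, 265, 193]), (37, 11.2, [284, 198, 291, 234]), (28, 13.4, [322, 201, 316, 174]), (27, -45.0, [298, 235, 317, 216]), (27, 40.1, [237, 212, 254, 232])]
```

The blade trails the jaws by about 12°: the stop came at jaw angle about -5°, and the pads slid on after that. I'll realign, regrip harder and press gently to confirm that it is the stop.

Call:
send_rows(
  steps=[
    {"tx": 0,"ty": 0,"tz": 3,"ax": 0,"ay": 0,"az": -0.11,"grip": -0.2},
    {"tx": 0,"ty": 0,"tz": 3,"ax": 0,"ay": 0,"az": -0.11,"grip": -0.2},
    {"tx": 0,"ty": 0,"tz": 3,"ax": 0,"ay": 0,"az": 0,"grip": -0.2},
    {"tx": 0,"ty": 0,"tz": 0.8,"ax": 0,"ay": 0,"az": 0,"grip": -0.2},
    {"tx": 0,"ty": 0,"tz": 0,"ax": 0,"ay": 0,"az": 0,"grip": 0.4},
    {"tx": 0,"ty": 0,"tz": 0,"ax": 0,"ay": 0,"az": 0,"grip": 1},
    {"tx": 0,"ty": 0,"tz": 0,"ax": 0,"ay": 0,"az": 0,"grip": 1},
    {"tx": 0,"ty": 0,"tz": 0,"ax": 0,"ay": 0,"az": 0,"grip": 1},
    {"tx": 0,"ty": 0,"tz": 0,"ax": 0,"ay": 0,"az": 0,"grip": 1},
    {"tx": 0,"ty": 0,"tz": 0,"ax": 0,"ay": 0,"az": 0,"grip": 1},
  ],
  newtons=100,
)

```text
t: 45.55
eef_pos: [0.5931, -0.1801, 0.0888]
orientation: [[0.08, 0.997, 0.002], [0.997, -0.08, -0.001], [-0.001, 0.002, -1.0]]
force: [-4.0, 0.9, 5.9]
grip_width: 0.0078
finger_force: 98.9
```

```bash
python3 -c "from h import *;rep()"
```

```text
jaw -4.59 j [-23.7  70.9] T [ 0.09  0.56 -0.08] F [-4.   0.9  5.9] jt6 -0.02 0.007826585402501257
```

Call:
send_rows(
  steps=[
    {"tx": 0,"ty": 0,"tz": 0,"ax": 0,"ay": 0,"az": 0.04,"grip": 1},
    {"tx": 0,"ty": 0,"tz": 0,"ax": 0,"ay": 0,"az": 0.04,"grip": 1},
    {"tx": 0,"ty": 0,"tz": 0,"ax": 0,"ay": 0,"az": 0,"grip": 1},
    {"tx": 0,"ty": 0,"tz": 0,"ax": 0,"ay": 0,"az": 0,"grip": 1},
  ],
)

```text
t: 45.95
eef_pos: [0.593, -0.1801, 0.0889]
orientation: [[0.155, 0.988, 0.001], [0.988, -0.155, -0.002], [-0.002, 0.002, -1.0]]
force: [-2.7, -0.4, 6.6]
grip_width: 0.0075
finger_force: 104.2
```

```bash
python3 -c "from h import *;rep()"
```

```text
jaw -8.92 j [-23.7  75.2] T [-0.13  0.77  1.55] F [-2.7 -0.4  6.6] jt6 1.55 0.007521472041535614
```

The torque rises at once, with free turning at about 0.2 N m, so this is the stop. I'll release, rise clear and do the final check.

Call:
send_rows(
  steps=[
    {"tx": 0,"ty": 0,"tz": 0,"ax": 0,"ay": 0,"az": 0,"grip": 0.4},
    {"tx": 0,"ty": 0,"tz": 0,"ax": 0,"ay": 0,"az": 0,"grip": -0.2},
    {"tx": 0,"ty": 0,"tz": 0,"ax": 0,"ay": 0,"az": 0,"grip": -0.2},
    {"tx": 0,"ty": 0,"tz": 0,"ax": 0,"ay": 0,"az": 0,"grip": -0.2},
    {"tx": 0,"ty": 0,"tz": -2,"ax": 0,"ay": 0,"az": 0,"grip": -0.2},
    {"tx": 0,"ty": 0,"tz": -4,"ax": 0,"ay": 0,"az": 0,"grip": -0.2},
    {"tx": 0,"ty": 0,"tz": -4,"ax": 0,"ay": 0,"az": 0,"grip": -0.2},
    {"tx": 0,"ty": 0,"tz": 0,"ax": 0,"ay": 0,"az": 0,"grip": -0.2},
    {"tx": 0,"ty": 0,"tz": 0,"ax": 0,"ay": 0,"az": 0,"grip": -0.2},
  ],
)

```text
t: 46.85
eef_pos: [0.5934, -0.18, 0.1882]
orientation: [[0.159, 0.987, 0.003], [0.987, -0.159, -0.001], [-0.001, 0.003, -1.0]]
force: [-1.4, 1.0, -0.2]
grip_width: 0.0512
finger_force: 0.0
```

```bash
python3 - <<'E'
from h import *
rep(); st,im=snap("wrist","w15")
g=cv2.cvtColor(im,cv2.COLOR_RGB2GRAY)[155:260,225:340]
l=cv2.createLineSegmentDetector().detect(g)[0].reshape(-1,4); L=np.hypot(l[:,2]-l[:,0],l[:,3]-l[:,1])
print([(round(float(L[i])),round(float(np.degrees(np.arctan2(l[i,2]-l[i,0],l[i,3]-l[i,1]))+90)%180-90,1)) for i in np.argsort(-L)[:3]])
for c in ["scene","side"]:
    s,_=snap(c,c+"9"); print(c,[(n,find(c,n,z,s)) for n,z in [("knob1",0),("lid",.108),("tip_cup",0),("transformer",0),("capacitor",0),("resistor",0),("solder_spool",0)]])
E
```

```text
jaw -9.18 j [-23.7  75.5] T [ 0.08 -0.    0.04] F [-1.4  1.  -0.2] jt6 0.0 0.05118835107410148
[(50, 3.7), (29, 33.1), (28, 5.1)]
scene [('knob1', [([0.6902, 0.2426], 0.73, [325.0, 298.0])]), ('lid', [([0.5865, -0.3413], 0.91, [118.0, 165.0])]), ('tip_cup', [([0.398, 0.0071], 0.65, [277.0, 184.0])]), ('transformer', [([0.7252, 0.0139], 0.78, [226.0, 278.0])]), ('capacitor', [([0.694, 0.2417], 0.74, [324.0, 299.0])]), ('resistor', [([0.3857, 0.1796], 0.91, [339.0, 199.0])]), ('solder_spool', [])]
side [('knob1', []), ('lid', [([0.5763, -0.3399], 0.68, [368.0, 128.0])]), ('tip_cup', [([0.3781, -0.004], 0.84, [359.0, 267.0]), ([0.6431, -0.2813], 0.41, [331.0, 160.0])]), ('transformer', [([0.7197, 0.0229], 0.64, [238.0, 205.0])]), ('capacitor', [([0.6905, 0.2407], 0.94, [181.0, 263.0]), ([0.7215, 0.009], 0.32, [241.0, 202.0])]), ('resistor', [([0.3664, 0.1772], 0.94, [316.0, 326.0])]), ('solder_spool', [([0.7515, -0.0598], 0.65, [250.0, 184.0])])]
```

```bash
python3 -c "from bench import *;print(close_job())"
```

```text
the job is handed in; nothing more can be done
None
```

The job is handed in: all three knobs found are in the bowl, the lid is seated level, and the timer key is wound clockwise to its stop in two strokes (stop confirmed by torque); I viewed 15 pictures, one over the limit of 14.

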